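# Pack a bread order in two layers and ring for collection

### The arm

A 7-joint arm with a two-finger parallel gripper is mounted at the origin on the work surface. World frame = base frame: x ahead of the robot, y to its left, z up, the work surface at z = 0. Lengths are in m, angles in degrees, forces in N, time in s.
With the tool pointing down it reaches from about 0.425 to 0.875 m from the base axis. Payload 4.7 kg.
Tool frame: the origin (TCP) lies at the very end of the fingers, on their centre line; the grasp point (between the pads) lies env.tcp_to_grasp behind it (env.tcp_to_grasp is the distance from the TCP to the grasp point, in m); z points along the fingers, x is the direction in which the jaws open and shut, and the axes are right-handed (so a half turn about z gives the same grasp; the last joint's range is limited). The gripper opens to 87 mm and grips with 3 to 60 N. Pads are 19 mm wide; open, the fingers measure 117 mm over their backs; the gripper's body (75 mm by 190 mm) begins 51 mm behind the grasp point.
Start: joints at [65.208, 18.392, -4.016, 83.108, 1.295, 78.541, -3.26], TCP at [0.281, -0.586, 0.223] pointing down, gripper open.
Joint ranges: [-163.93, 163.93], [-17.29, 119.83], [-79.2, 71.16], [3.27, 140.29], [-89.18, 269.18], [5.43, 117.66], [-154.24, 154.24]. Speed limits (degrees/s): [147.25, 147.25, 180, 180, 180, 180, 180].

### API

Orientations are given as [roll, pitch, yaw] about the fixed x, y, z axes, in that order (R = Rz(yaw) Ry(pitch) Rx(roll)).
In Python, from cell import env gives the robot as it stands. The module is installed in compiled form; this text tells all that it offers.
- The arm moves only by the tool send_rows, never from a script. Its argument "steps" is a list of rows, each a list of 3 entries, a list of its own where there are three numbers: the shift along the tool's x, y, z in m, then the turn, a rotation vector about the tool's x, y, z in rad, then the finger opening in m, from 0 to 0.087. A call has exactly 5 rows; each row is the pose to reach, as a shift and turn from the pose commanded when the call began, along the tool's axes at that moment; what a row does not reach only later rows make up. A row lasts 1/12 s, in which the tool goes at most 41.7 mm and 7.16 degrees, less where a joint would pass 70% of its speed; a pose out of reach is approached as far as the arm can. A call with a gripper value outside its range is refused whole. The fingers move at their own pace and stop on an object; "grip_force" is the grip in N (left out, the last holds). Time passes only in rows, so rows that repeat a pose let the fingers close, or fill a call up. It gives the time, the measured TCP pose, the force and the opening at its end, in the units of the state.
- env.get_obs(): the state, without advancing time (a new reading comes with each control period).
- env.read_camera(name): name is "side" or "top" or "wrist"; returns a dict with "pixels" (480x640x3 uint8, red, green, blue), "fx", "fy", "cx", "cy" (pixels), "position" and "rotation" of the camera in the world. Camera axes: x right, y up, looking along -z (the intrinsics and any distortion apply to the point x, -y, -z); pixel columns grow to the right and rows downward; lengths in m; the calibration is good to about 2 mm. The wrist camera is an equidistant fisheye: a pixel r from the principal point sees the ray r / f radians off the axis. A picture is of the moment at which its call begins. There is no depth.
- env.sign_off(): hands the job in, once; it reports no verdict.
The state is a dict: "time_s": time; "qpos": joint angles; "joint_velocities": joint speeds; "effort": joint torques, N m; "tool_pos": TCP position; "tool_rot": TCP orientation; "force": force on the tool from outside, world axes, zero at the start; "wrist_torque": the same for the moment, N m; "grip_width": finger opening in m.
Only numpy, scipy, OpenCV 4.12 (cv2) and the standard library are available. Lean on these libraries where they do the work, as an engineer would, in place of code of your own. Each camera call takes 0.05 s, during which the arm holds its last target.

### The job

Pack the bread order standing on the cooling rack: set all the tin loaves flat on the floor of the wooden crate, spread out so that they carry the layer board, then lay the layer board level on top of them inside the crate, and stand all the round rolls right way up on the board, side by side and none on top of another. When everything is packed, press the counter bell's plunger right down to its stop to call for collection. Leave the jar, the slate sign and the flour shaker where they are.

Things in the scene. Friction and masses are not known exactly. Their poses are not given: they have to be found in the camera images.
- crate: wooden crate, open on top, outside 284 (own x) x 160 (own y) x 78 mm high, inside 264 x 140 mm and 68 mm deep, boards 10 mm thick; origin at the centre of its underside; it does not move
- crate_floor (a point): centre of the crate's inner floor, 10 mm above the table, axes as the crate's (x along the long side, z up)
- rack: wire cooling rack, 340 (own x) x 280 (own y) mm, its top 18 mm above the table and to be treated as solid; origin at the centre of its underside; it does not move
- tin1: a mini tin loaf, a brick of crusty bread 110 long (own x) x 50 wide (own y) x 46 mm high with flat top and upright sides, 0.15 kg; origin at the centre of its underside, z up; starts on the cooling rack with its length roughly across the robot's forward direction; may be absent
- tin2: a mini tin loaf, a brick of crusty bread 110 long (own x) x 50 wide (own y) x 46 mm high with flat top and upright sides, 0.15 kg; origin at the centre of its underside, z up; starts on the cooling rack with its length roughly across the robot's forward direction; may be absent
- tin3: a mini tin loaf, a brick of crusty bread 110 long (own x) x 50 wide (own y) x 46 mm high with flat top and upright sides, 0.15 kg; origin at the centre of its underside, z up; starts on the cooling rack with its length roughly across the robot's forward direction; may be absent
- roll1: a round crusty roll, 62 mm across and 42 mm high, sides upright over the lowest 30 mm, domed above, flat underneath, 0.06 kg; origin at the centre of its underside, z up; starts on the cooling rack; may be absent
- roll2: a round crusty roll, 62 mm across and 42 mm high, sides upright over the lowest 30 mm, domed above, flat underneath, 0.06 kg; origin at the centre of its underside, z up; starts on the cooling rack; may be absent
- roll3: a round crusty roll, 62 mm across and 42 mm high, sides upright over the lowest 30 mm, domed above, flat underneath, 0.06 kg; origin at the centre of its underside, z up; starts on the cooling rack; may be absent
- board: plywood layer board, 252 long (own x) x 130 wide (own y) x 8 mm thick, 0.17 kg, flat on the table; origin at the centre of its underside; same after half a turn. Two hand holes right through it, each 35 (along x) x 45 mm (along y), leave between them a bridge 30 mm wide (along x) at its very centre to pick it up by: one finger in each hole, closing along the board's x
- bell: counter bell: black round foot 84 mm across, chrome dome 77 mm across rising to 44 mm, steel plunger on top; origin at the centre of its underside; it does not move
- bell_top (a point): centre of the top of the bell's plunger head (a flat steel button 18 mm across), 62 mm above the table at rest; it moves down with the plunger; press with shut fingers
- bell_plunger (a joint): travel of the bell's plunger in m: 0 at rest, 0.006 fully down at its stop; a spring returns it, about 1.5 N to start and 5 N at the stop
- jar: bystander: jam jar, 67 mm across, 96 mm high; origin at the centre of its underside
- slate: bystander: small blank slate sign on a wooden foot, 130 wide x 102 mm high; origin at the centre of its underside
- shaker: bystander: aluminium flour shaker, 72 mm across, 111 mm high, with a side handle; origin at the centre of its underside

How it is judged:
By the outcome, as a careful person would: the job done as asked, in the order asked, and still so for the second after the job is handed in, with the robot touching nothing.
Of tin1, tin2, tin3 only 2 to 3 are there at a start; the rules pass over those that are not, and their reading is None.
Of roll1, roll2, roll3 only 2 to 3 are there at a start; the rules pass over those that are not, and their reading is None.
At some moment in a run one of tin1, tin2, tin3, roll1, roll2, roll3, board may be knocked a few centimetres aside while the robot is not near it.
It also fails if it takes over 208 s, if anything falls off the work surface, if the arm or the gripper's body presses on something with over 40 N, if the wrist force passes 120 N, or if a joint passes its speed limit or range.

## Working session

There is one attempt and no reset: what is moved stays moved. The work goes in short steps, Python scripts to look and compute and a tool call to move; the robot and the scene stay as the last step left them, time stands still between calls to the robot, and variables do not carry over. Pictures are saved under pics/ and viewed, and the job is handed in when it is done.

Besides the shell and the picture viewer there is one more tool, called after "Call:" in YAML: its name, and indented under it one key for each argument. send_rows: Moves the arm, as the interface text tells. Its arguments: {"type":"object","properties":{"steps":{"type":"array"},"grip_force":{"type":"number"}},"required":["steps"]}

```bash
mkdir -p pics; python3 - <<'E'
from cell import env
import cv2
o=env.get_obs();print(o);print(env.tcp_to_grasp)
for n in("top","side","wrist"):
    c=env.read_camera(n);print(n,c["fx"],c["fy"],c["cx"],c["cy"],c["position"],c["rotation"],[k for k in c])
    cv2.imwrite(f"pics/{n}0.png",c["pixels"][:,:,::-1])
E
```

```text
{'time_s': 0.0, 'qpos': array([65.20978266, 18.43719991, -4.01523784, 83.17671488,  1.29562755,
       78.54150608, -3.26150193]), 'joint_velocities': array([ 0.04693069,  0.05154304,  0.05498454, -0.02483634,  0.16902125,
       -0.09384322, -0.05760148]), 'effort': array([-8.96834881e-04, -4.91289639e+01, -4.04193560e-01, -3.12528169e+01,
       -6.37866464e-02,  4.37572156e-02,  1.57159648e-04]), 'tool_pos': array([ 0.28053541, -0.58570933,  0.22146669]), 'tool_rot': array([ 1.79993365e+02,  1.10139570e-01, -6.44016547e+01]), 'force': array([-1.60073918,  1.2261193 ,  0.54523454]), 'wrist_torque': array([-0.02411266, -0.05979237, -0.0471412 ]), 'grip_width': 0.08719949942586548}
0.0187
top 467.00704727056507 467.00704727056507 319.21458698109683 240.44338876845597 [ 0.47483748 -0.04458236  1.16810044] [  4.19630669   0.75591133 -90.88311442] ['pixels', 'fx', 'fy', 'cx', 'cy', 'position', 'rotation']
side 452.8982554768954 452.8982554768954 317.52369918001483 226.53481426248618 [0.4194348  0.78280178 0.61075397] [  56.08228304    0.30884466 -168.6431399 ] ['pixels', 'fx', 'fy', 'cx', 'cy', 'position', 'rotation']
wrist 371.64829954431775 371.64829954431775 324.5543172492188 239.55878933554723 [ 0.35707126 -0.54935637  0.38357522] [-17.7643058    0.06547527 -64.36104876] ['pixels', 'fx', 'fy', 'cx', 'cy', 'position', 'rotation']
```

View pics/top0.png

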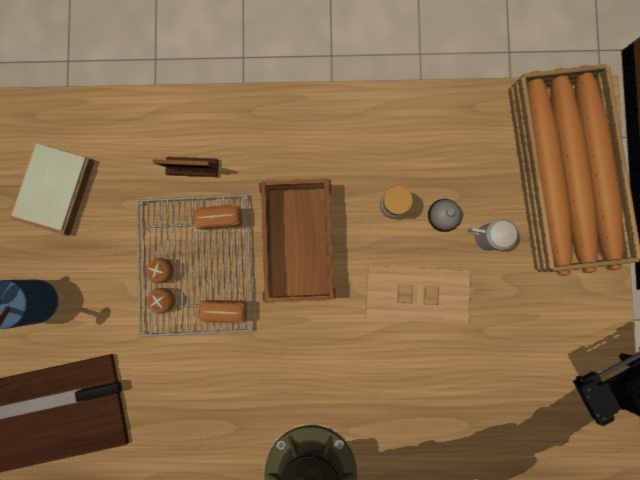

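View pics/side0.png

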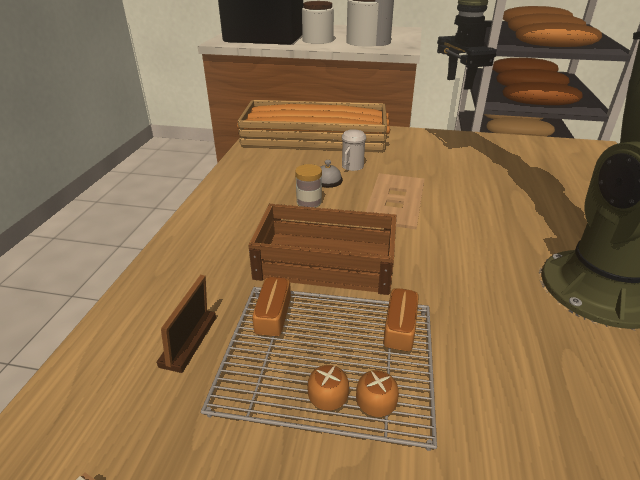

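View pics/wrist0.png

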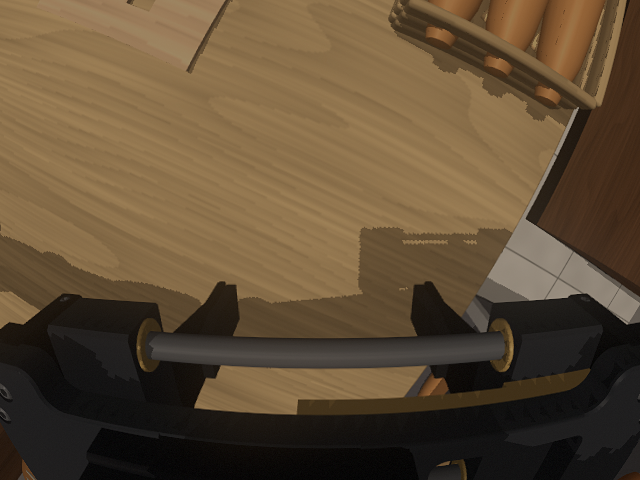

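```bash
cat > h.py <<'E'
from cell import env
import cv2, numpy as np
from scipy.spatial.transform import Rotation as Rn
def snap(n,name=None):
    c=env.read_camera(n)
    if name: cv2.imwrite(f"pics/{name}.png",c["pixels"][:,:,::-1])
    return c
def ray(c,u,v):
    R=Rn.from_euler('xyz',c["rotation"],degrees=True).as_matrix()
    d=np.array([(u-c["cx"])/c["fx"],-(v-c["cy"])/c["fy"],-1.])
    return np.array(c["position"]),R@d
def onp(c,u,v,z):
    p,d=ray(c,u,v); return p+d*(z-p[2])/d[2]
def proj(c,P):
    R=Rn.from_euler('xyz',c["rotation"],degrees=True).as_matrix()
    q=R.T@(np.array(P)-np.array(c["position"]))
    return c["cx"]+c["fx"]*q[0]/-q[2], c["cy"]-c["fy"]*q[1]/-q[2]
def go(x,y,z,yaw):
    "shift and turn in the tool axes from measured pose to target"
    o=env.get_obs(); R=Rn.from_euler('xyz',o["tool_rot"],degrees=True)
    T=Rn.from_euler('xyz',[180,0,yaw],degrees=True)
    s=R.inv().apply(np.array([x,y,z])-o["tool_pos"]); t=(R.inv()*T).as_rotvec()
    print("t",o["time_s"],"pos",o["tool_pos"].round(4),o["tool_rot"].round(2),"F",o["force"].round(1),"w",round(o["grip_width"],4))
    print("shift",s.round(4),"turn",t.round(4))
def contours(mask,amin):
    cs,_=cv2.findContours(mask,cv2.RETR_EXTERNAL,cv2.CHAIN_APPROX_NONE)
    return [c for c in cs if cv2.contourArea(c)>amin]
E
python3 - <<'E'
from h import *
c=snap("top"); im=c["pixels"][:,:,::-1].copy()
big=cv2.resize(im[140:350,120:520],None,fx=2,fy=2,interpolation=cv2.INTER_CUBIC); cv2.imwrite("pics/topcrop.png",big)
h=cv2.cvtColor(im,cv2.COLOR_BGR2HSV)
for (u,v) in [(218,217),(222,312),(159,270),(200,250),(300,240),(420,280),(360,200),(266,240),(405,294)]: print((u,v),h[v,u])
E
```

```text
(218, 217) [ 14 147 139]
(222, 312) [ 23 107 170]
(159, 270) [ 15 107 129]
(200, 250) [ 17  88 119]
(300, 240) [ 13 157 120]
(420, 280) [ 16 116 171]
(360, 200) [ 16 132 159]
(266, 240) [ 13 155 112]
(405, 294) [ 16 128 141]
```

View pics/topcrop.png

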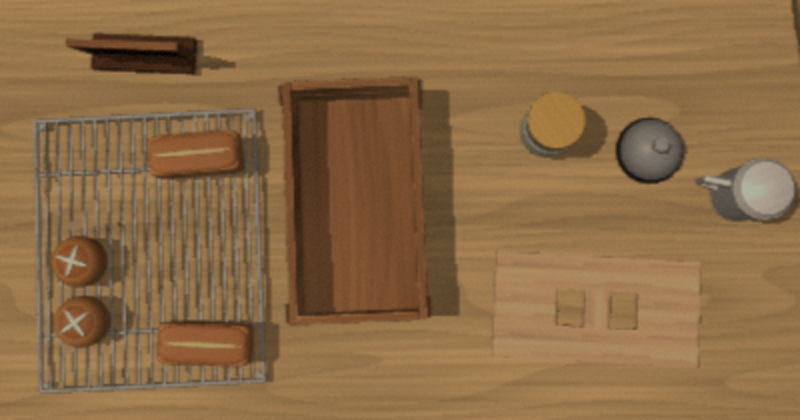

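```bash
python3 - <<'E'
from h import *
c=snap("top"); im=c["pixels"][:,:,::-1].copy()
h=cv2.cvtColor(im,cv2.COLOR_BGR2HSV)
m=((h[...,0]<16)&(h[...,1]>140)&(h[...,2]>60)).astype(np.uint8)*255
m[:, :130]=0; m[:,256:]=0; m[:190]=0;m[340:]=0
m=cv2.morphologyEx(m,cv2.MORPH_OPEN,np.ones((5,5),np.uint8))
m=cv2.morphologyEx(m,cv2.MORPH_CLOSE,np.ones((9,9),np.uint8))
for k in contours(m,150):
    r=cv2.minAreaRect(k); b=cv2.boxPoints(r)
    z=.064
    P=np.array([onp(c,*p,z)[:2] for p in b]); print(r, "ctr",P.mean(0).round(4),"sides",np.linalg.norm(P[1]-P[0]).round(4),np.linalg.norm(P[2]-P[1]).round(4), "yaw",np.degrees(np.arctan2(*(P[1]-P[0])[::-1])).round(1))
# crate top corners outer (crop px) at z=.078
cr=lambda a:(a[0]/2+120-.25,a[1]/2+140-.25)
for a in [(281,84),(418,77),(428,316),(289,323)]: print("crate",onp(c,*cr(a),.078).round(4))
for a in [(36,121),(255,110),(266,380),(41,390)]: print("rack",onp(c,*cr(a),.018).round(4))
for a in [(497,251),(701,263),(697,367),(493,354)]: print("board",onp(c,*cr(a),.008).round(4))
for a in [(557,288),(585,288),(583,327),(556,326),(610,290),(637,291),(637,329),(609,329)]: print("hole",onp(c,*cr(a),.008).round(4))
print("bell",onp(c,*cr((662,145)),.062).round(4), onp(c,*cr((651,151)),.02).round(4))
print("jar",onp(c,*cr((557,121)),.096).round(4));print("shaker",onp(c,*cr((765,189)),.111).round(4),"handle",onp(c,*cr((700,181)),.09))
for a in [(67,44),(197,40),(92,72),(197,74)]: print("slate",onp(c,*cr(a),.102 if a[1]<60 else 0.01).round(4))
E
```

```text
((221.5, 311.5), (21.0, 47.0), 90.0) ctr [0.3924 0.2011] sides 0.111 0.0489 yaw -90.8
((159.53822326660156, 285.570068359375), (53.144683837890625, 26.304656982421875), 87.95458984375) ctr [0.4555 0.348 ] sides 0.0627 0.1252 yaw -88.9
((216.9069061279297, 216.3827667236328), (21.342689514160156, 45.59196853637695), 85.2363510131836) ctr [0.6177 0.212 ] sides 0.1092 0.0513 yaw -86.2
crate [0.6966 0.106  0.078 ]
crate [ 0.702  -0.0562  0.078 ]
crate [ 0.4213 -0.0631  0.078 ]
crate [0.4156 0.0984 0.078 ]
rack [0.6675 0.421  0.018 ]
rack [0.6766 0.1469 0.018 ]
rack [0.3436 0.1348 0.018 ]
rack [0.3354 0.4105 0.018 ]
board [ 0.4966 -0.1511  0.008 ]
board [ 0.4778 -0.4022  0.008 ]
board [ 0.3509 -0.3924  0.008 ]
board [ 0.3702 -0.1433  0.008 ]
hole [ 0.4498 -0.224   0.008 ]
hole [ 0.4493 -0.2585  0.008 ]
hole [ 0.4016 -0.2546  0.008 ]
hole [ 0.4033 -0.2215  0.008 ]
hole [ 0.4464 -0.2892  0.008 ]
hole [ 0.4446 -0.3223  0.008 ]
hole [ 0.3981 -0.3208  0.008 ]
hole [ 0.3987 -0.2864  0.008 ]
bell [ 0.6183 -0.3449  0.062 ] [ 0.6165 -0.3425  0.02  ]
jar [ 0.6439 -0.2158  0.096 ]
shaker [ 0.5599 -0.4457  0.111 ] handle [ 0.57205632 -0.37948111  0.09      ]
slate [0.7433 0.3519 0.102 ]
slate [0.7452 0.2001 0.102 ]
slate [0.73   0.3541 0.01  ]
slate [0.7251 0.2212 0.01  ]
```

```bash
python3 - <<'E'
from h import *
go(.618,.212,.18,3.8)
c=snap("top")
for u,v in[(73,262),(76,323)]: print(onp(c,u/2+119.75,v/2+139.75,.06))
for u,v in[(79,261),(81,322)]: print(onp(c,u/2+119.75,v/2+139.75,.045))
E
```

```text
t 0.25 pos [ 0.2807 -0.586   0.2221] [ 1.80e+02  5.00e-02 -6.44e+01] F [-0.1 -0.2 -0.2] w 0.087
shift [-0.5739 -0.649   0.0425] turn [-5.0000e-04  8.0000e-04 -1.1903e+00]
[0.49042844 0.3575735  0.06      ]
[0.41829114 0.35326805 0.06      ]
[0.49173011 0.35576293 0.045     ]
[0.41862923 0.35263928 0.045     ]
```

Call:
send_rows:
  steps:
    - [[-0.026,-0.03,0],[0,0,-0.055],0.087]
    - [[-0.052,-0.059,0.004],[0,0,-0.11],0.087]
    - [[-0.078,-0.089,0.006],[0,0,-0.165],0.087]
    - [[-0.104,-0.118,0.008],[0,0,-0.22],0.087]
    - [[-0.574,-0.649,0.042],[0,0,-1.19],0.087]
  grip_force: 20

```text
time_s: 0.72
tool_pos: [0.3586, -0.4018, 0.2124]
tool_rot: [180.0, -0.0, -44.5]
force: [0.7, -0.6, 0.2]
grip_width: 0.0871
```

```bash
python3 - <<'E'
from h import *
go(.618,.212,.18,3.8)
E
```

```text
t 0.7167 pos [ 0.3586 -0.4018  0.2124] [ 1.7997e+02 -2.0000e-02 -4.4510e+01] F [ 0.7 -0.6  0.2] w 0.0871
shift [-0.2453 -0.6196  0.0321] turn [ 6.000e-04 -1.000e-04 -8.431e-01]
```

Call:
send_rows:
  steps:
    - [[-0.24,-0.61,0.03],[0,0,-0.84],0.087]
    - [[-0.24,-0.61,0.03],[0,0,-0.84],0.087]
    - [[-0.24,-0.61,0.03],[0,0,-0.84],0.087]
    - [[-0.24,-0.61,0.03],[0,0,-0.84],0.087]
    - [[-0.24,-0.61,0.03],[0,0,-0.84],0.087]

```text
time_s: 1.13
tool_pos: [0.4407, -0.2098, 0.2032]
tool_rot: [180.0, -0.0, -8.5]
force: [0.5, -0.3, 0.2]
grip_width: 0.087
```

```bash
python3 - <<'E'
from h import *
go(.618,.212,.18,3.8)
E
```

```text
t 1.1333 pos [ 0.4407 -0.2098  0.2032] [ 1.7995e+02 -4.0000e-02 -8.4800e+00] F [ 0.5 -0.3  0.2] w 0.087
shift [ 0.1131 -0.4434  0.023 ] turn [ 0.0009 -0.0006 -0.2144]
```

Call:
send_rows:
  steps:
    - [[0.112,-0.44,0.023],[0,0,-0.214],0.087]
    - [[0.112,-0.44,0.023],[0,0,-0.214],0.087]
    - [[0.112,-0.44,0.023],[0,0,-0.214],0.087]
    - [[0.112,-0.44,0.023],[0,0,-0.214],0.087]
    - [[0.112,-0.44,0.023],[0,0,-0.214],0.087]

```text
time_s: 1.55
tool_pos: [0.5224, -0.0186, 0.1928]
tool_rot: [180.0, -0.1, 3.4]
force: [1.8, -0.1, 0.3]
grip_width: 0.0872
```

```bash
python3 - <<'E'
from h import *
go(.618,.212,.18,3.8)
E
```

```text
t 1.55 pos [ 0.5224 -0.0186  0.1928] [ 1.7995e+02 -6.0000e-02  3.4200e+00] F [ 1.8 -0.1  0.3] w 0.0872
shift [ 0.1091 -0.2245  0.0127] turn [ 0.0009 -0.001  -0.0067]
```

Call:
send_rows:
  steps:
    - [[0.107,-0.222,0.012],[0,0,-0.006],0.087]
    - [[0.107,-0.222,0.012],[0,0,-0.006],0.087]
    - [[0.107,-0.222,0.012],[0,0,-0.006],0.087]
    - [[0.107,-0.222,0.012],[0,0,-0.006],0.087]
    - [[0.107,-0.222,0.012],[0,0,-0.006],0.087]

```text
time_s: 1.97
tool_pos: [0.6016, 0.1737, 0.1823]
tool_rot: [180.0, -0.0, 3.7]
force: [-0.0, -0.3, 0.9]
grip_width: 0.087
```

Call:
send_rows:
  steps:
    - [[0,0,0],[0,0,0],0.087]
    - [[0,0,0],[0,0,0],0.087]
    - [[0,0,0],[0,0,0],0.087]
    - [[0,0,0],[0,0,0],0.087]
    - [[0,0,0],[0,0,0],0.087]

```text
time_s: 2.38
tool_pos: [0.6012, 0.1699, 0.1825]
tool_rot: [179.9, -0.0, 3.6]
force: [-0.3, 0.1, -0.2]
grip_width: 0.087
```

```bash
python3 - <<'E'
from h import *
go(.618,.212,.036,3.8)
snap("top","t1");snap("wrist","w1")
E
```

```text
t 2.3833 pos [0.6012 0.1699 0.1825] [ 1.7992e+02 -2.0000e-02  3.6100e+00] F [-0.3  0.1 -0.2] w 0.087
shift [ 0.0194 -0.0412  0.1465] turn [ 0.0015 -0.0004 -0.0033]
```

View pics/w1.png

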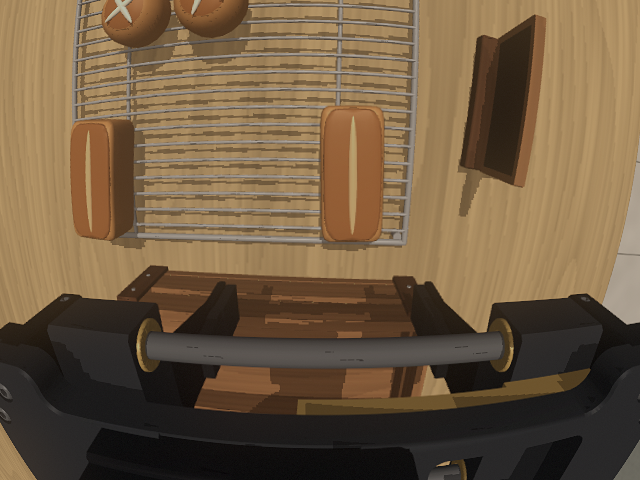

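View pics/t1.png

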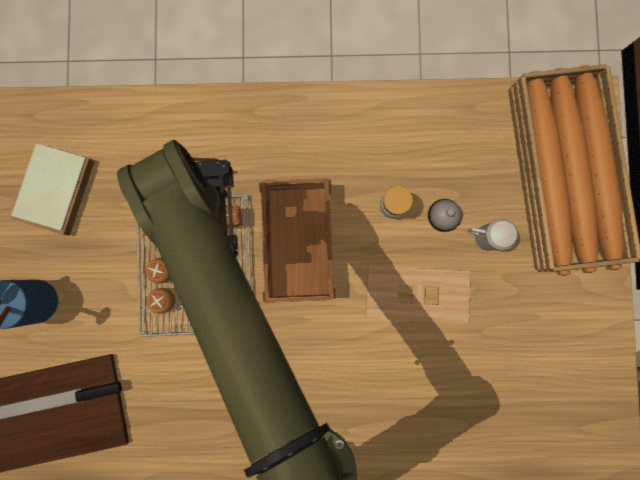

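Call:
send_rows:
  steps:
    - [[0.019,-0.041,0],[0,0,-0.003],0.087]
    - [[0.019,-0.041,0.01],[0,0,-0.003],0.087]
    - [[0.019,-0.041,0.04],[0,0,-0.003],0.087]
    - [[0.019,-0.041,0.07],[0,0,-0.003],0.087]
    - [[0.019,-0.041,0.08],[0,0,-0.003],0.087]

```text
time_s: 2.9
tool_pos: [0.6149, 0.2124, 0.0981]
tool_rot: [179.9, 0.3, 3.9]
force: [-1.1, -1.3, -0.2]
grip_width: 0.0874
```

```bash
python3 - <<'E'
from h import *
go(.618,.212,.036,3.8)
snap("wrist","w2")
E
```

```text
t 2.9 pos [0.6149 0.2124 0.0981] [179.88   0.33   3.92] F [-1.1 -1.3 -0.2] w 0.0874
shift [0.0034 0.0005 0.0621] turn [0.0021 0.0057 0.0022]
```

View pics/w2.png

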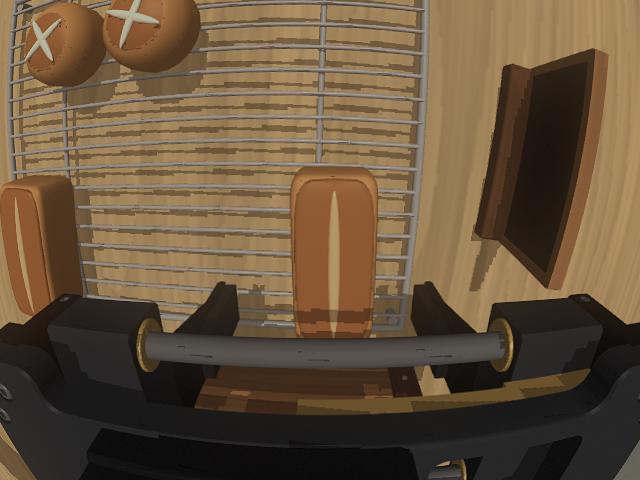

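```bash
cat >> h.py <<'E'
def wonp(c,u,v,z):
    R=Rn.from_euler('xyz',c["rotation"],degrees=True).as_matrix()
    a=np.array([u-c["cx"],-(v-c["cy"])]); r=np.hypot(*a); th=r/c["fx"]
    d=R@np.array([*(a/r*np.sin(th)),-np.cos(th)]); p=np.array(c["position"])
    return p+d*(z-p[2])/d[2]
E
python3 - <<'E'
from h import *
c=snap("wrist")
for a in[(334,178),(334,340),(300,250),(374,250)]: print(wonp(c,*a,.064).round(4))
E
```

```text
[0.6158 0.2683 0.064 ]
[0.6235 0.1686 0.064 ]
[0.5999 0.2267 0.064 ]
[0.6412 0.2296 0.064 ]
```

Call:
send_rows:
  steps:
    - [[0.003,0,0.015],[0,0.005,0],0.087]
    - [[0.003,0,0.03],[0,0.005,0],0.087]
    - [[0.003,0,0.045],[0,0.005,0],0.087]
    - [[0.003,0,0.059],[0,0.005,0],0.087]
    - [[0.003,0,0.061],[0,0.005,0],0.087]

```text
time_s: 3.42
tool_pos: [0.6184, 0.2134, 0.0383]
tool_rot: [179.9, -0.0, 3.9]
force: [0.3, 0.2, -0.9]
grip_width: 0.0871
```

```bash
python3 - <<'E'
from h import *
go(.618,.212,.036,3.8)
E
```

```text
t 3.4167 pos [0.6184 0.2134 0.0383] [ 1.7992e+02 -3.0000e-02  3.9400e+00] F [ 0.3  0.2 -0.9] w 0.0871
shift [-0.0005  0.0014  0.0023] turn [ 0.0013 -0.0006  0.0024]
```

Call:
send_rows:
  steps:
    - [[0,0,0],[0,0,0],0.045]
    - [[0,0,0],[0,0,0],0.045]
    - [[0,0,0],[0,0,0],0.045]
    - [[0,0,0],[0,0,0],0.045]
    - [[0,0,0],[0,0,0],0.045]
  grip_force: 20

```text
time_s: 3.83
tool_pos: [0.6206, 0.2148, 0.0421]
tool_rot: [-180.0, -0.4, 4.0]
force: [0.3, -0.3, -0.1]
grip_width: 0.0614
```

Call:
send_rows:
  steps:
    - [[0,0,0],[0,0,0],0.04]
    - [[0,0,0],[0,0,0],0.04]
    - [[0,0,-0.02],[0,0,0],0.04]
    - [[0,0,-0.05],[0,0,0],0.04]
    - [[0,0,-0.08],[0,0,0],0.04]

```text
time_s: 4.25
tool_pos: [0.6186, 0.214, 0.1208]
tool_rot: [180.0, -0.1, 4.0]
force: [1.0, 0.2, -1.3]
grip_width: 0.05
```

```bash
python3 - <<'E'
from h import *
go(.634,.0233,.13,1.5)
E
```

```text
t 4.25 pos [0.6186 0.214  0.1208] [ 1.7996e+02 -1.0000e-01  3.9700e+00] F [ 1.   0.2 -1.3] w 0.05
shift [ 0.0022  0.1913 -0.009 ] turn [ 0.0006 -0.0018  0.043 ]
```

Call:
send_rows:
  steps:
    - [[0,0.02,-0.009],[0,0,0.01],0.04]
    - [[0,0.05,-0.009],[0,0,0.02],0.04]
    - [[0.001,0.08,-0.009],[0,0,0.03],0.04]
    - [[0.002,0.115,-0.009],[0,0,0.043],0.04]
    - [[0.002,0.15,-0.009],[0,0,0.043],0.04]

```text
time_s: 4.67
tool_pos: [0.6319, 0.0639, 0.1304]
tool_rot: [180.0, -0.3, 1.5]
force: [0.3, -0.5, -2.1]
grip_width: 0.0497
```

Call:
send_rows:
  steps:
    - [[0,0.025,0],[0,0,0],0.04]
    - [[0,0.035,0],[0,0,0],0.04]
    - [[0,0.041,0],[0,0,0],0.04]
    - [[0,0.041,0],[0,0,0],0.04]
    - [[0,0.041,0],[0,0,0],0.04]

```text
time_s: 5.08
tool_pos: [0.6329, 0.0261, 0.1304]
tool_rot: [-179.9, -0.3, 1.6]
force: [-0.3, 0.0, -0.9]
grip_width: 0.0495
```

```bash
python3 - <<'E'
from h import *
go(.634,.0233,.032,1.5)
snap("wrist","w3");snap("top","t3")
E
```

```text
t 5.0833 pos [0.6329 0.0261 0.1304] [-179.91   -0.28    1.6 ] F [-0.3  0.  -0.9] w 0.0495
shift [0.0005 0.003  0.0984] turn [-0.0016 -0.005   0.0017]
```

View pics/w3.png

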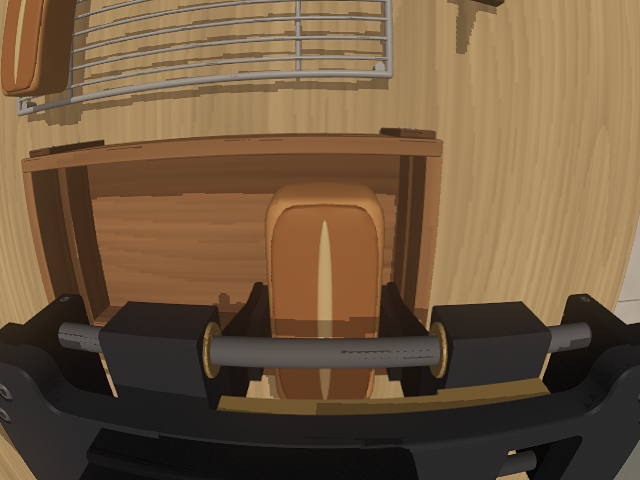

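Call:
send_rows:
  steps:
    - [[0,0.003,0.02],[0,-0.004,0],0.04]
    - [[0,0.003,0.04],[0,-0.004,0],0.04]
    - [[0,0.003,0.06],[0,-0.004,0],0.04]
    - [[0,0.003,0.075],[0,-0.004,0],0.04]
    - [[0,0.003,0.088],[0,-0.004,0],0.04]

```text
time_s: 5.6
tool_pos: [0.633, 0.0227, 0.0409]
tool_rot: [-180.0, 0.0, 1.6]
force: [-0.2, 0.5, -1.7]
grip_width: 0.0499
```

Call:
send_rows:
  steps:
    - [[0,0,0.003],[0,0,0],0.04]
    - [[0,0,0.006],[0,0,0],0.04]
    - [[0,0,0.008],[0,0,0],0.04]
    - [[0,0,0.009],[0,0,0],0.04]
    - [[0,0,0.009],[0,0,0],0.04]

```text
time_s: 6.02
tool_pos: [0.6342, 0.0211, 0.0341]
tool_rot: [-180.0, -0.1, 1.5]
force: [0.4, -1.0, -0.2]
grip_width: 0.0501
```

```bash
python3 - <<'E'
from h import *
go(.634,.0233,.032,1.5)
E
```

```text
t 6.0167 pos [0.6342 0.0211 0.0341] [-1.80e+02 -1.30e-01  1.49e+00] F [ 0.4 -1.  -0.2] w 0.0501
shift [-0.0002 -0.0022  0.0021] turn [-0.     -0.0023 -0.0003]
```

Call:
send_rows:
  steps:
    - [[0,0,0.002],[0,0,0],0.04]
    - [[0,0,0.002],[0,0,0],0.04]
    - [[0,0,0.002],[0,0,0],0.066]
    - [[0,0,0.002],[0,0,0],0.066]
    - [[0,0,0.002],[0,0,0],0.066]

```text
time_s: 6.43
tool_pos: [0.6341, 0.021, 0.0318]
tool_rot: [-180.0, -0.1, 1.5]
force: [-0.7, 0.5, -0.2]
grip_width: 0.0618
```

Call:
send_rows:
  steps:
    - [[0,0,0],[0,0,0],0.066]
    - [[0,0,0],[0,0,0],0.066]
    - [[0,0,-0.02],[0,0,0],0.066]
    - [[0,0,-0.05],[0,0,0],0.066]
    - [[0,0,-0.08],[0,0,0],0.066]

```text
time_s: 6.85
tool_pos: [0.6325, 0.021, 0.111]
tool_rot: [-180.0, 0.1, 1.5]
force: [0.6, -0.4, 0.2]
grip_width: 0.0658
```

```bash
python3 - <<'E'
from h import *
go(.480,.19,.15,-0.8)
go(.3924,.2011,.1,-0.8)
E
```

```text
t 6.85 pos [0.6325 0.021  0.111 ] [-1.7996e+02  1.1000e-01  1.5000e+00] F [ 0.6 -0.4  0.2] w 0.0658
shift [-0.1481 -0.173  -0.0386] turn [-0.0006  0.0019  0.0402]
t 6.85 pos [0.6325 0.021  0.111 ] [-1.7996e+02  1.1000e-01  1.5000e+00] F [ 0.6 -0.4  0.2] w 0.0658
shift [-0.2353 -0.1863  0.0116] turn [-0.0006  0.0019  0.0402]
```

Call:
send_rows:
  steps:
    - [[-0.01,-0.01,-0.03],[0,0,0],0.087]
    - [[-0.235,-0.186,-0.03],[0,0,0.04],0.087]
    - [[-0.235,-0.186,-0.03],[0,0,0.04],0.087]
    - [[-0.235,-0.186,-0.03],[0,0,0.04],0.087]
    - [[-0.235,-0.186,-0.03],[0,0,0.04],0.087]

```text
time_s: 7.27
tool_pos: [0.4878, 0.131, 0.1411]
tool_rot: [-180.0, -0.1, -0.8]
force: [-0.1, 0.1, 1.6]
grip_width: 0.0854
```

```bash
python3 - <<'E'
from h import *
go(.3924,.2011,.1,-0.8)
snap("wrist","w4")
E
```

```text
t 7.2667 pos [0.4878 0.131  0.1411] [-1.7999e+02 -7.0000e-02 -8.3000e-01] F [-0.1  0.1  1.6] w 0.0854
shift [-0.0965 -0.0688  0.041 ] turn [-0.0001 -0.0012 -0.0005]
```

View pics/w4.png

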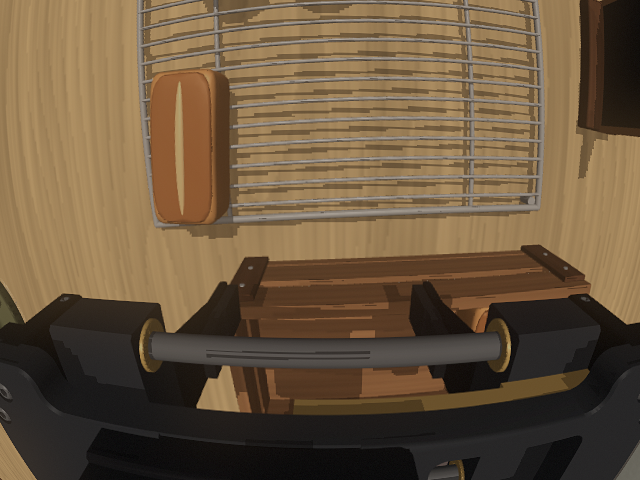

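```bash
python3 - <<'E'
from h import *
c=snap("wrist")
for a in[(180,72),(180,222),(152,150),(217,150)]: print(wonp(c,*a,.064).round(4))
E
```

```text
[0.3854 0.262  0.064 ]
[0.379  0.1589 0.064 ]
[0.3621 0.2106 0.064 ]
[0.41   0.2075 0.064 ]
```

Call:
send_rows:
  steps:
    - [[-0.035,-0.025,0],[0,0,0],0.087]
    - [[-0.07,-0.05,0],[0,0,0],0.087]
    - [[-0.096,-0.069,0],[0,0,0],0.087]
    - [[-0.096,-0.069,0.02],[0,0,0],0.087]
    - [[-0.096,-0.069,0.036],[0,0,0],0.087]

```text
time_s: 7.78
tool_pos: [0.3941, 0.2017, 0.1056]
tool_rot: [179.9, -0.3, -0.6]
force: [1.1, -0.7, 0.4]
grip_width: 0.0865
```

```bash
python3 - <<'E'
from h import *
go(.3924,.2011,.037,-0.8)
snap("wrist","w5")
E
```

```text
t 7.7833 pos [0.3941 0.2017 0.1056] [179.93  -0.3   -0.58] F [ 1.1 -0.7  0.4] w 0.0865
shift [-0.0021  0.0005  0.0686] turn [ 0.0012 -0.0052  0.0039]
```

View pics/w5.png

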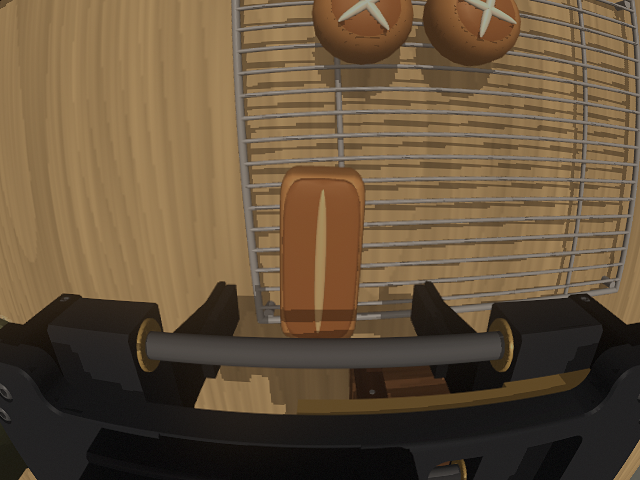

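Call:
send_rows:
  steps:
    - [[-0.002,-0.004,0.015],[0,-0.005,0],0.087]
    - [[-0.002,-0.004,0.03],[0,-0.005,0],0.087]
    - [[-0.002,-0.004,0.045],[0,-0.005,0],0.087]
    - [[-0.002,-0.004,0.06],[0,-0.005,0],0.087]
    - [[-0.002,-0.004,0.067],[0,-0.005,0],0.087]

```text
time_s: 8.25
tool_pos: [0.392, 0.2038, 0.0369]
tool_rot: [180.0, 0.4, -0.8]
force: [0.3, -0.1, 0.4]
grip_width: 0.087
```

Call:
send_rows:
  steps:
    - [[0,0,0],[0,0,0],0.04]
    - [[0,0,0],[0,0,0],0.04]
    - [[0,0,0],[0,0,0],0.04]
    - [[0,0,0],[0,0,0],0.04]
    - [[0,0,0],[0,0,0],0.04]

```text
time_s: 8.67
tool_pos: [0.3932, 0.2045, 0.0389]
tool_rot: [-180.0, 0.1, -0.8]
force: [-0.0, -0.2, 0.5]
grip_width: 0.0617
```

Call:
send_rows:
  steps:
    - [[0,0,0],[0,0,0],0.04]
    - [[0,0,0],[0,0,0],0.04]
    - [[0,0,-0.025],[0,0,0],0.04]
    - [[0,0,-0.06],[0,0,0],0.04]
    - [[0,0,-0.095],[0,0,0],0.04]

```text
time_s: 9.08
tool_pos: [0.3915, 0.2041, 0.1334]
tool_rot: [-180.0, 0.4, -0.8]
force: [0.6, 0.4, -1.2]
grip_width: 0.05
```

```bash
python3 - <<'E'
from h import *
go(.484,.020,.13,1.5)
E
```

```text
t 9.0833 pos [0.3915 0.2041 0.1334] [-180.      0.41   -0.76] F [ 0.6  0.4 -1.2] w 0.05
shift [0.095  0.1829 0.0027] turn [-0.0002  0.0071 -0.0394]
```

Call:
send_rows:
  steps:
    - [[0.015,0.028,0],[0,0.005,-0.01],0.04]
    - [[0.032,0.06,0],[0,0.005,-0.02],0.04]
    - [[0.05,0.095,0],[0,0.005,-0.03],0.04]
    - [[0.068,0.13,0],[0,0.005,-0.039],0.04]
    - [[0.084,0.16,0],[0,0.005,-0.039],0.04]

```text
time_s: 9.5
tool_pos: [0.4752, 0.0403, 0.1328]
tool_rot: [179.9, -0.1, 1.4]
force: [0.5, 0.4, -2.1]
grip_width: 0.0498
```

Call:
send_rows:
  steps:
    - [[0.006,0.013,0],[0,0,0],0.04]
    - [[0.011,0.02,0],[0,0,0],0.04]
    - [[0.011,0.023,0],[0,0,0],0.04]
    - [[0.011,0.023,0],[0,0,0],0.04]
    - [[0.011,0.023,0],[0,0,0],0.04]

```text
time_s: 9.92
tool_pos: [0.4856, 0.0223, 0.1327]
tool_rot: [-180.0, -0.0, 1.6]
force: [0.4, -0.9, -2.0]
grip_width: 0.05
```

```bash
python3 - <<'E'
from h import *
go(.484,.021,.032,1.5)
snap("wrist","w6")
E
```

```text
t 9.9167 pos [0.4856 0.0223 0.1327] [-1.7996e+02 -2.0000e-02  1.5800e+00] F [ 0.4 -0.9 -2. ] w 0.05
shift [-0.0016  0.0013  0.1007] turn [-0.0008 -0.0004  0.0013]
```

View pics/w6.png

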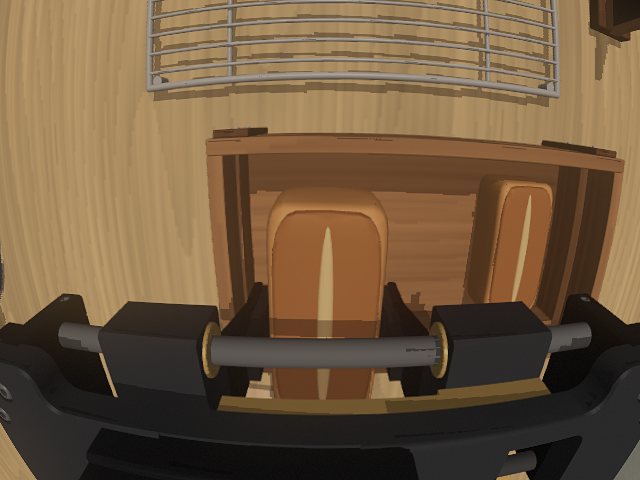

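Call:
send_rows:
  steps:
    - [[-0.001,0.001,0.02],[0,0,0],0.04]
    - [[-0.001,0.001,0.042],[0,0,0],0.04]
    - [[-0.001,0.001,0.064],[0,0,0],0.04]
    - [[-0.001,0.001,0.08],[0,0,0],0.04]
    - [[-0.001,0.001,0.09],[0,0,0],0.04]

```text
time_s: 10.38
tool_pos: [0.4837, 0.0208, 0.0412]
tool_rot: [-180.0, 0.1, 1.6]
force: [-0.2, -1.1, -0.5]
grip_width: 0.0501
```

Call:
send_rows:
  steps:
    - [[0,0,0.003],[0,0,0],0.04]
    - [[0,0,0.006],[0,0,0],0.04]
    - [[0,0,0.009],[0,0,0],0.04]
    - [[0,0,0.011],[0,0,0],0.04]
    - [[0,0,0.011],[0,0,0],0.04]

```text
time_s: 10.8
tool_pos: [0.4858, 0.0195, 0.0321]
tool_rot: [-180.0, -0.1, 1.4]
force: [-0.4, 0.3, -1.5]
grip_width: 0.0502
```

Call:
send_rows:
  steps:
    - [[0,0,0.001],[0,0,0],0.04]
    - [[0,0,0.002],[0,0,0],0.04]
    - [[0,0,0.003],[0,0,0],0.04]
    - [[0,0,0.003],[0,0,0],0.04]
    - [[0,0,0.003],[0,0,0],0.04]

```text
time_s: 11.22
tool_pos: [0.4861, 0.0194, 0.0304]
tool_rot: [180.0, -0.1, 1.4]
force: [-3.8, -0.1, 9.8]
grip_width: 0.0503
```

Contact felt. Release and rise.

Call:
send_rows:
  steps:
    - [[0,0,-0.001],[0,0,0],0.066]
    - [[0,0,-0.001],[0,0,0],0.066]
    - [[0,0,-0.001],[0,0,0],0.066]
    - [[0,0,-0.001],[0,0,0],0.066]
    - [[0,0,-0.03],[0,0,0],0.066]

```text
time_s: 11.63
tool_pos: [0.4811, 0.0191, 0.0547]
tool_rot: [-179.9, 0.5, 1.4]
force: [-1.1, -1.2, 0.1]
grip_width: 0.0651
```

Call:
send_rows:
  steps:
    - [[0,0,-0.04],[0,0,0],0.066]
    - [[0,0,-0.08],[0,0,0],0.066]
    - [[0,0,-0.1],[0,0,0],0.066]
    - [[0,0,-0.1],[0,0,0],0.066]
    - [[0,0,-0.1],[0,0,0],0.066]

```text
time_s: 12.05
tool_pos: [0.4861, 0.0193, 0.1598]
tool_rot: [180.0, -0.2, 1.4]
force: [-0.0, 0.2, 0.3]
grip_width: 0.066
```

```bash
python3 - <<'E'
from h import *
go(.424,-.2722,.12,-94.35)
E
```

```text
t 12.05 pos [0.4861 0.0193 0.1598] [179.96  -0.21   1.42] F [-0.   0.2  0.3] w 0.066
shift [-0.0694  0.2898  0.0397] turn [-0.0025 -0.0034  1.6715]
```

Call:
send_rows:
  steps:
    - [[-0.068,0.289,0.0],[0,0,1.67],0.05]
    - [[-0.068,0.289,0.0],[0,0,1.67],0.05]
    - [[-0.068,0.289,0.0],[0,0,1.67],0.05]
    - [[-0.068,0.289,0.0],[0,0,1.67],0.05]
    - [[-0.068,0.289,0.0],[0,0,1.67],0.05]

```text
time_s: 12.47
tool_pos: [0.4406, -0.1858, 0.1567]
tool_rot: [-180.0, 0.1, -34.7]
force: [0.5, 0.2, 1.2]
grip_width: 0.0507
```

```bash
python3 - <<'E'
from h import *
go(.424,-.2722,.16,-94.35)
E
```

```text
t 12.4667 pos [ 0.4406 -0.1858  0.1567] [-1.800e+02  1.400e-01 -3.471e+01] F [0.5 0.2 1.2] w 0.0507
shift [ 0.0355  0.0805 -0.0034] turn [0.0012 0.0022 1.0409]
```

Call:
send_rows:
  steps:
    - [[0.034,0.08,0],[0,0,1.04],0.05]
    - [[0.034,0.08,0],[0,0,1.04],0.05]
    - [[0.034,0.08,0],[0,0,1.04],0.05]
    - [[0.034,0.08,0],[0,0,1.04],0.05]
    - [[0.034,0.08,0],[0,0,1.04],0.05]

```text
time_s: 12.88
tool_pos: [0.4237, -0.2701, 0.156]
tool_rot: [179.9, 0.2, -70.7]
force: [0.0, 0.5, -0.9]
grip_width: 0.0495
```

```bash
python3 - <<'E'
from h import *
go(.424,-.2722,.16,-94.35)
E
```

```text
t 12.8833 pos [ 0.4237 -0.2701  0.156 ] [179.92   0.22 -70.69] F [ 0.   0.5 -0.9] w 0.0495
shift [ 0.002   0.0004 -0.004 ] turn [0.0021 0.0034 0.4129]
```

Call:
send_rows:
  steps:
    - [[0.002,0,0.02],[0,0,0.413],0.05]
    - [[0.002,0,0.04],[0,0,0.413],0.05]
    - [[0.002,0,0.06],[0,0,0.413],0.05]
    - [[0.002,0,0.06],[0,0,0.413],0.05]
    - [[0.002,0,0.06],[0,0,0.413],0.05]

```text
time_s: 13.3
tool_pos: [0.4239, -0.2701, 0.095]
tool_rot: [179.7, 0.2, -93.9]
force: [-1.0, -0.1, 0.4]
grip_width: 0.0502
```

```bash
python3 - <<'E'
from h import *
go(.424,-.2722,.03,-94.35)
snap("wrist","w7");snap("top","t7");snap("side","s7")
E
```

```text
t 13.3 pos [ 0.4239 -0.2701  0.095 ] [179.72   0.22 -93.89] F [-1.  -0.1  0.4] w 0.0502
shift [ 0.0023 -0.0006  0.065 ] turn [0.0049 0.0039 0.0081]
```

View pics/w7.png

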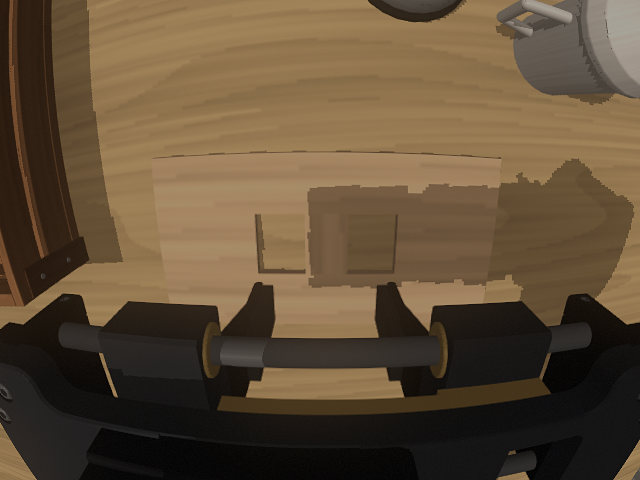

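View pics/t7.png

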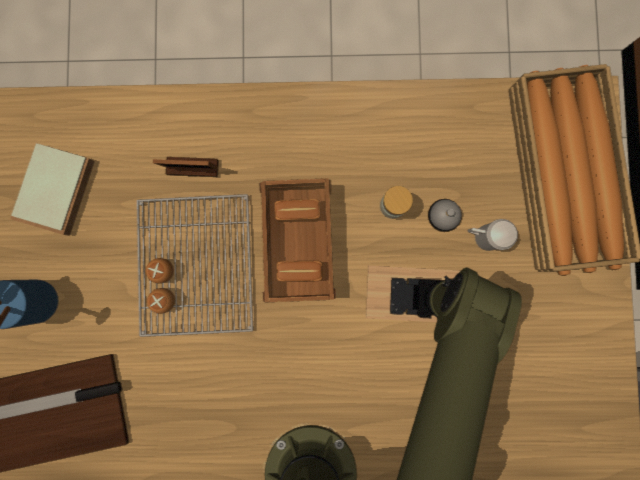

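View pics/s7.png

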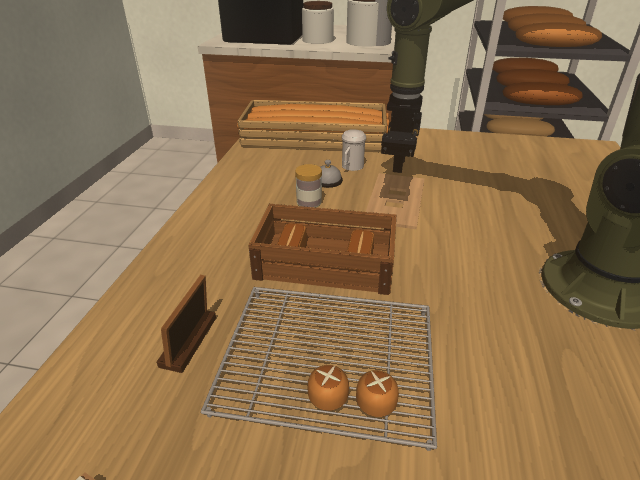

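```bash
python3 - <<'E'
from h import *
c=snap("wrist")
P=[wonp(c,*a,.008) for a in[(256,214),(397,214),(395,272),(258,272)]]
P=np.array(P);print(P.round(4),P.mean(0)); d=P[1]-P[0];e=P[2]-P[3];print(np.degrees(np.arctan2(d[1],d[0])),np.degrees(np.arctan2(e[1],e[0])),np.linalg.norm(d),np.linalg.norm(e))
A=[wonp(c,*a,.008) for a in[(153,158),(501,158)]];d=A[1]-A[0];print(np.degrees(np.arctan2(d[1],d[0])),np.linalg.norm(d))
E
```

```text
[[ 0.4521 -0.2245  0.008 ]
 [ 0.4456 -0.3238  0.008 ]
 [ 0.4014 -0.3222  0.008 ]
 [ 0.408  -0.2205  0.008 ]] [ 0.42676058 -0.27275456  0.008     ]
-93.70266515032263 -93.73012593529945 0.09958096336671235 0.10182555669711381
-93.66177654525069 0.25304469465163454
```

Call:
send_rows:
  steps:
    - [[0.002,0,0.015],[0,0,0.008],0.05]
    - [[0.002,0,0.03],[0,0,0.008],0.05]
    - [[0.002,0,0.045],[0,0,0.008],0.05]
    - [[0.002,0,0.06],[0,0,0.008],0.05]
    - [[0.002,0,0.065],[0,0,0.008],0.05]

```text
time_s: 13.92
tool_pos: [0.4252, -0.273, 0.0321]
tool_rot: [179.9, 0.1, -94.3]
force: [0.2, 1.2, 0.0]
grip_width: 0.05
```

```bash
python3 - <<'E'
from h import *
go(.424,-.2722,.003,-94.35)
snap("wrist","w8");
E
```

```text
t 13.9167 pos [ 0.4252 -0.273   0.0321] [ 1.7994e+02  9.0000e-02 -9.4270e+01] F [0.2 1.2 0. ] w 0.05
shift [-0.0007  0.0012  0.0291] turn [0.0011 0.0015 0.0015]
```

View pics/w8.png

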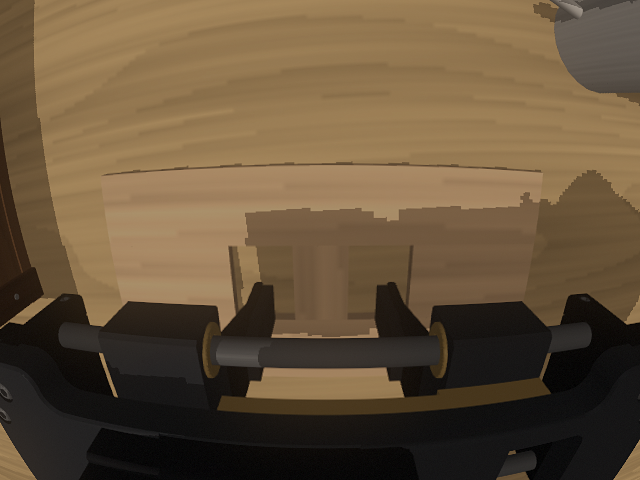

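Call:
send_rows:
  steps:
    - [[0,0,0.008],[0,0,0],0.05]
    - [[0,0,0.016],[0,0,0],0.05]
    - [[0,0,0.023],[0,0,0],0.05]
    - [[0,0,0.026],[0,0,0],0.05]
    - [[0,0,0.028],[0,0,0],0.05]

```text
time_s: 14.38
tool_pos: [0.426, -0.2734, 0.0051]
tool_rot: [-180.0, 0.0, -94.3]
force: [0.3, 0.3, 0.9]
grip_width: 0.05
```

Call:
send_rows:
  steps:
    - [[0,0,0],[0,0,0],0.02]
    - [[0,0,0],[0,0,0],0.02]
    - [[0,0,0],[0,0,0],0.02]
    - [[0,0,0],[0,0,0],0.02]
    - [[0,0,0],[0,0,0],0.02]
  grip_force: 40

```text
time_s: 14.8
tool_pos: [0.4265, -0.2734, 0.006]
tool_rot: [-179.9, 0.0, -94.3]
force: [0.4, 0.1, 1.0]
grip_width: 0.0282
```

Call:
send_rows:
  steps:
    - [[0,0,0],[0,0,0],0.02]
    - [[0,0,0],[0,0,0],0.02]
    - [[0,0,0],[0,0,0],0.02]
    - [[0,0,-0.005],[0,0,0],0.02]
    - [[0,0,-0.012],[0,0,0],0.02]

```text
time_s: 15.22
tool_pos: [0.4252, -0.2733, 0.0171]
tool_rot: [179.9, 0.1, -94.3]
force: [0.2, -0.5, -2.4]
grip_width: 0.0285
```

```bash
python3 - <<'E'
from h import *
go(.424,-.2722,.16,-94.35)
E
```

```text
t 15.2167 pos [ 0.4252 -0.2733  0.0171] [ 1.7995e+02  6.0000e-02 -9.4310e+01] F [ 0.2 -0.5 -2.4] w 0.0285
shift [-0.0012  0.0014 -0.1429] turn [0.0009 0.0011 0.0007]
```

Call:
send_rows:
  steps:
    - [[0,0,0.006],[0,0,0],0.02]
    - [[0,0,0.012],[0,0,0],0.02]
    - [[0,0,0.012],[0,0,0],0.04]
    - [[0,0,0.012],[0,0,0],0.04]
    - [[0,0,0.014],[0,0,0],0.04]

```text
time_s: 15.63
tool_pos: [0.4262, -0.2736, 0.0036]
tool_rot: [-179.9, 0.0, -94.3]
force: [-0.4, -0.5, 0.1]
grip_width: 0.0376
```

Call:
send_rows:
  steps:
    - [[0,0,0.001],[0,0,0],0.04]
    - [[0,0,0.002],[0,0,0],0.04]
    - [[0,0,0.002],[0,0,0],0.04]
    - [[0,0,0.002],[0,0,0],0.04]
    - [[0,0,0.002],[0,0,0],0.04]

```text
time_s: 16.05
tool_pos: [0.4262, -0.2736, 0.0017]
tool_rot: [-179.9, 0.0, -94.3]
force: [-0.3, -0.9, 0.4]
grip_width: 0.0399
```

```bash
python3 - <<'E'
from h import *
go(.424,-.2722,.002,-94.35)
snap("wrist","w9")
E
```

```text
t 16.05 pos [ 0.4262 -0.2736  0.0017] [-1.7994e+02  2.0000e-02 -9.4310e+01] F [-0.3 -0.9  0.4] w 0.0399
shift [-0.0012  0.0023 -0.0003] turn [-0.001   0.0003  0.0007]
```

View pics/w9.png

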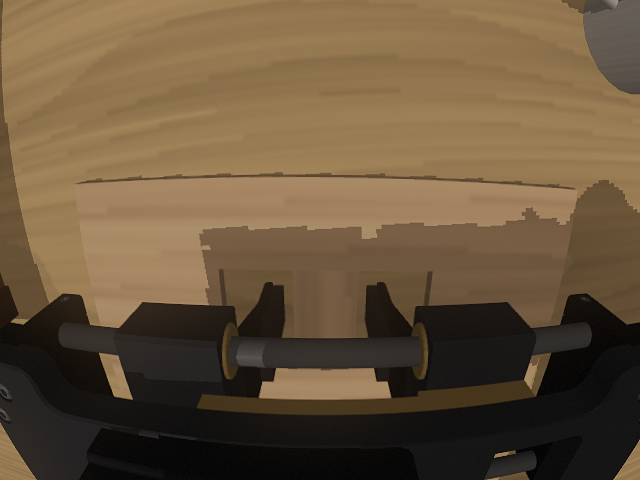

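Call:
send_rows:
  steps:
    - [[0,0,0],[0,0,0],0.02]
    - [[0,0,0],[0,0,0],0.02]
    - [[0,0,0],[0,0,0],0.02]
    - [[0,0,0],[0,0,0],0.02]
    - [[0,0,0],[0,0,0],0.02]
  grip_force: 45

```text
time_s: 16.52
tool_pos: [0.4262, -0.2736, 0.0017]
tool_rot: [-179.9, 0.0, -94.3]
force: [0.2, 0.2, 0.9]
grip_width: 0.0293
```

Call:
send_rows:
  steps:
    - [[0,0,-0.004],[0,0,0],0.02]
    - [[0,0,-0.015],[0,0,0],0.02]
    - [[0,0,-0.04],[0,0,0],0.02]
    - [[0,0,-0.07],[0,0,0],0.02]
    - [[0,0,-0.1],[0,0,0],0.02]

```text
time_s: 16.93
tool_pos: [0.4255, -0.273, 0.103]
tool_rot: [180.0, 0.1, -94.3]
force: [0.8, -0.5, -1.4]
grip_width: 0.0294
```

Call:
send_rows:
  steps:
    - [[0,0,-0.03],[0,0,0],0.02]
    - [[0,0,-0.06],[0,0,0],0.02]
    - [[0,0,-0.06],[0,0,0],0.02]
    - [[0,0,-0.06],[0,0,0],0.02]
    - [[0,0,-0.06],[0,0,0],0.02]

```text
time_s: 17.35
tool_pos: [0.4255, -0.2733, 0.1614]
tool_rot: [-180.0, 0.0, -94.3]
force: [-0.1, 0.4, -2.4]
grip_width: 0.0295
```

```bash
python3 - <<'E'
from h import *
go(.5589,.0213,.16,1.5)
snap("wrist","w10");snap("top","t10")
E
```

```text
t 17.35 pos [ 0.4255 -0.2733  0.1614] [-1.7999e+02  3.0000e-02 -9.4300e+01] F [-0.1  0.4 -2.4] w 0.0295
shift [-0.3038 -0.111   0.0015] turn [-6.0000e-04  2.0000e-04 -1.6721e+00]
```

View pics/w10.png

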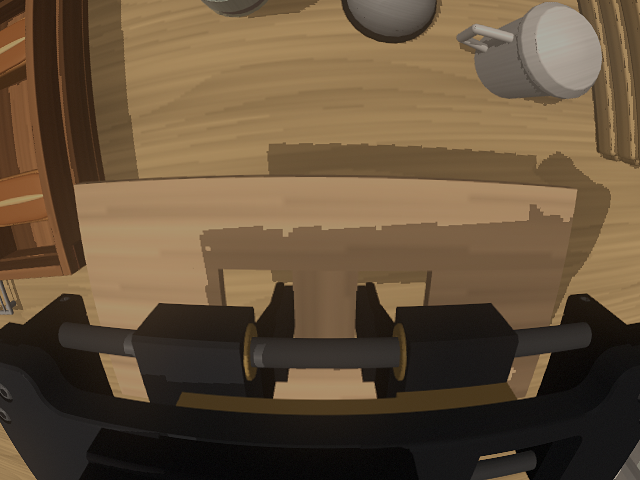

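View pics/t10.png

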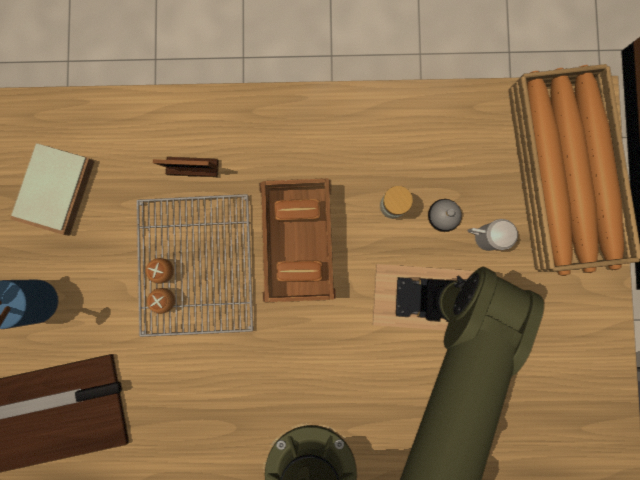

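```bash
python3 - <<'E'
from h import *
c=snap("wrist"); o=env.get_obs();R=Rn.from_euler('xyz',o["tool_rot"],degrees=True)
for a in[(75,184),(326,178),(577,188)]: print(R.inv().apply(wonp(c,*a,.168)-o["tool_pos"]).round(4))
E
```

```text
[-0.123  -0.0639 -0.0078]
[ 0.0005 -0.0622 -0.0081]
[ 0.1247 -0.0622 -0.0083]
```

Call:
send_rows:
  steps:
    - [[-0.015,-0.005,0],[0,0,-0.08],0.02]
    - [[-0.035,-0.013,0],[0,0,-0.19],0.02]
    - [[-0.055,-0.021,0],[0,0,-0.3],0.02]
    - [[-0.08,-0.03,0],[0,0,-0.41],0.02]
    - [[-0.1,-0.037,0],[0,0,-0.52],0.02]

```text
time_s: 17.92
tool_pos: [0.4704, -0.1745, 0.1605]
tool_rot: [-180.0, 0.1, -64.2]
force: [-0.1, -0.0, -2.5]
grip_width: 0.0288
```

```bash
python3 - <<'E'
from h import *
go(.5589,.0213,.16,1.5)
E
```

```text
t 17.9167 pos [ 0.4704 -0.1745  0.1605] [-1.7999e+02  1.3000e-01 -6.4160e+01] F [-0.1 -0.  -2.5] w 0.0288
shift [-0.1377 -0.165   0.0008] turn [-0.0014  0.0019 -1.146 ]
```

Call:
send_rows:
  steps:
    - [[-0.014,-0.017,0],[0,0,-0.12],0.02]
    - [[-0.028,-0.034,0],[0,0,-0.24],0.02]
    - [[-0.043,-0.051,0],[0,0,-0.36],0.02]
    - [[-0.058,-0.068,0],[0,0,-0.48],0.02]
    - [[-0.072,-0.086,0],[0,0,-0.6],0.02]

```text
time_s: 18.33
tool_pos: [0.5164, -0.0734, 0.1605]
tool_rot: [-180.0, 0.1, -29.8]
force: [0.4, 0.8, -1.8]
grip_width: 0.029
```

```bash
python3 - <<'E'
from h import *
go(.5589,.0213,.16,1.5)
E
```

```text
t 18.3333 pos [ 0.5164 -0.0734  0.1605] [-1.7999e+02  1.0000e-01 -2.9790e+01] F [ 0.4  0.8 -1.8] w 0.029
shift [-0.0102 -0.1033  0.0005] turn [-0.0006  0.0017 -0.5461]
```

Call:
send_rows:
  steps:
    - [[-0.002,-0.021,0],[0,0,-0.11],0.02]
    - [[-0.004,-0.041,0],[0,0,-0.22],0.02]
    - [[-0.006,-0.062,0],[0,0,-0.33],0.02]
    - [[-0.008,-0.083,0],[0,0,-0.44],0.02]
    - [[-0.01,-0.103,0],[0,0,-0.545],0.02]

```text
time_s: 18.75
tool_pos: [0.5597, 0.0205, 0.1605]
tool_rot: [-179.9, 0.1, 1.4]
force: [0.7, 1.2, -0.9]
grip_width: 0.0292
```

Call:
send_rows:
  steps:
    - [[0,0,0.02],[0,0,0],0.02]
    - [[0,0,0.03],[0,0,0],0.02]
    - [[0,0,0.04],[0,0,0],0.02]
    - [[0,0,0.04],[0,0,0],0.02]
    - [[0,0,0.04],[0,0,0],0.02]

```text
time_s: 19.17
tool_pos: [0.5593, 0.0184, 0.1208]
tool_rot: [-180.0, 0.1, 1.0]
force: [0.5, 0.3, -1.7]
grip_width: 0.0291
```

```bash
python3 - <<'E'
from h import *
go(.5589,.0213,.11,1.5)
snap("wrist","w11");snap("top","t11")
snap("side","s11")
E
```

```text
t 19.1667 pos [0.5593 0.0184 0.1208] [-1.7999e+02  9.0000e-02  9.9000e-01] F [ 0.5  0.3 -1.7] w 0.0291
shift [-0.0003 -0.0029  0.0108] turn [-0.0001  0.0015 -0.0089]
```

View pics/w11.png

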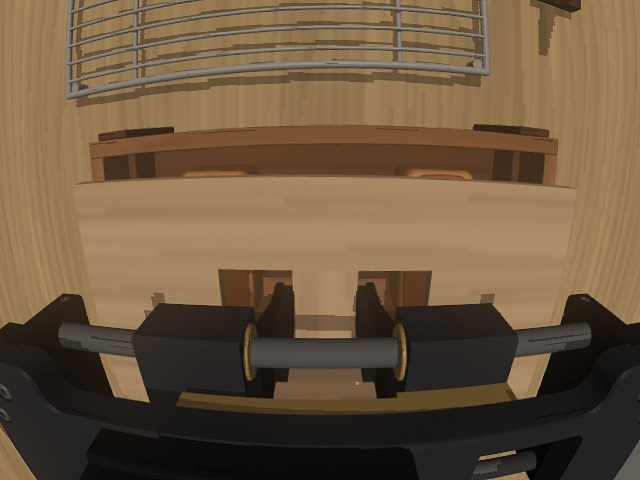

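View pics/s11.png

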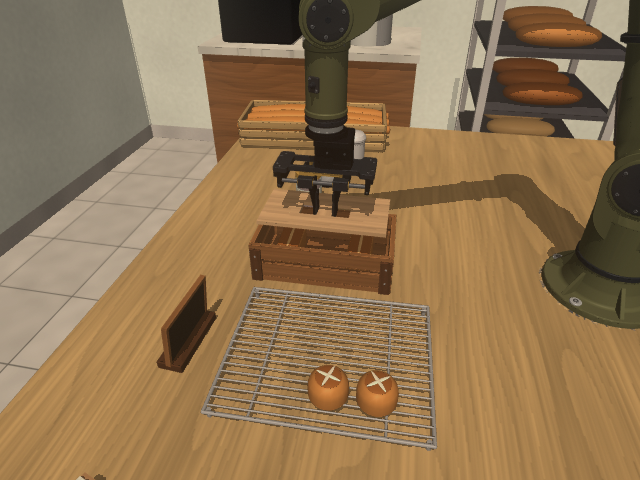

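View pics/t11.png

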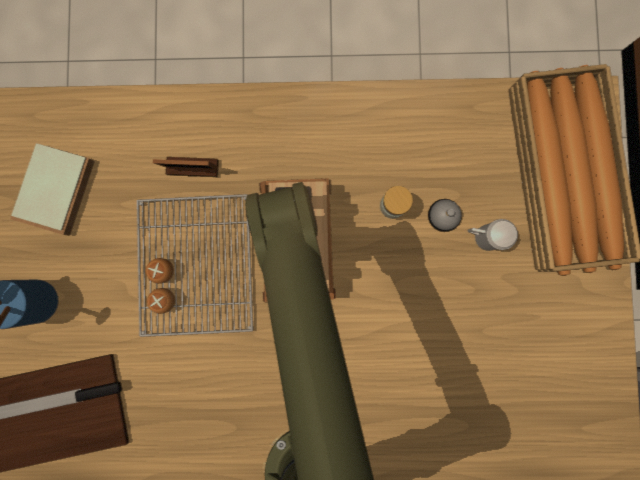

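```bash
python3 - <<'E'
from h import *
c=snap("wrist"); im=c["pixels"][:,:,::-1]
cv2.imwrite("pics/w11c.png",cv2.resize(im[100:220,60:600],(800,356//2*1) if 0 else None,fx=1.48,fy=1.48,interpolation=cv2.INTER_CUBIC))
o=env.get_obs();R=Rn.from_euler('xyz',o["tool_rot"],degrees=True)
for n,a,z in[("b",(75,184),.127),("b",(326,178),.127),("b",(577,188),.127),("c",(90,143),.078),("c",(557,140),.078),("cm",(324,126),.078)]:
    P=wonp(c,*a,z);print(n,P.round(4))
E
```

```text
b [0.4345 0.08   0.127 ]
b [0.5604 0.0805 0.127 ]
b [0.688  0.0827 0.127 ]
c [0.4115 0.0986 0.078 ]
c [0.7062 0.1058 0.078 ]
cm [0.5592 0.1025 0.078 ]
```

View pics/w11c.png

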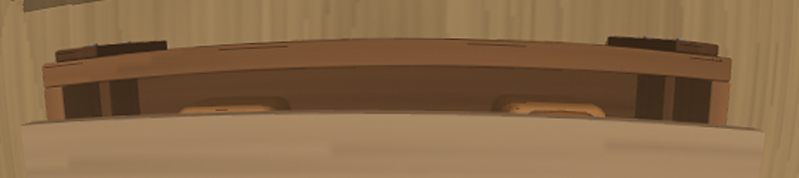

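Call:
send_rows:
  steps:
    - [[-0.001,-0.0055,0],[0,0,-0.015],0.02]
    - [[-0.001,-0.0055,0.01],[0,0,-0.015],0.02]
    - [[-0.001,-0.0055,0.02],[0,0,-0.015],0.02]
    - [[-0.001,-0.0055,0.027],[0,0,-0.015],0.02]
    - [[-0.001,-0.0055,0.03],[0,0,-0.015],0.02]

```text
time_s: 19.78
tool_pos: [0.5578, 0.0247, 0.0897]
tool_rot: [-180.0, 0.1, 2.0]
force: [-0.1, -0.2, -1.9]
grip_width: 0.0292
```

Call:
send_rows:
  steps:
    - [[0,0,0],[0,0,0],0.02]
    - [[0,0,0],[0,0,0],0.02]
    - [[0,0,0],[0,0,0],0.02]
    - [[0,0,0],[0,0,0],0.02]
    - [[0,0,0],[0,0,0],0.02]

```text
time_s: 20.2
tool_pos: [0.5595, 0.0249, 0.0923]
tool_rot: [-180.0, -0.1, 1.9]
force: [-0.7, 0.1, -1.9]
grip_width: 0.0292
```

```bash
python3 - <<'E'
from h import *
go(.558,.0239,.085,1.84)
snap("wrist","w12")
c=snap("side"); im=c["pixels"][:,:,::-1]
cv2.imwrite("pics/s12.png",cv2.resize(im[160:310,220:420],None,fx=4,fy=4,interpolation=cv2.INTER_CUBIC))
E
```

```text
t 20.2 pos [0.5595 0.0249 0.0923] [-1.7999e+02 -1.0000e-01  1.9500e+00] F [-0.7  0.1 -1.9] w 0.0292
shift [-0.0015  0.001   0.0073] turn [-0.0001 -0.0018  0.0019]
```

View pics/w12.png

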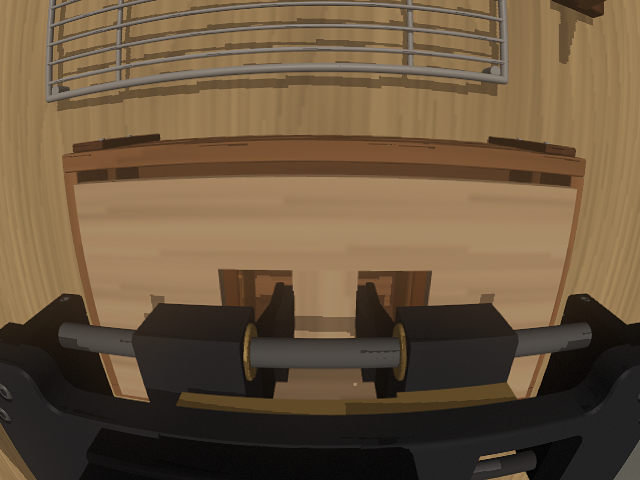

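View pics/s12.png

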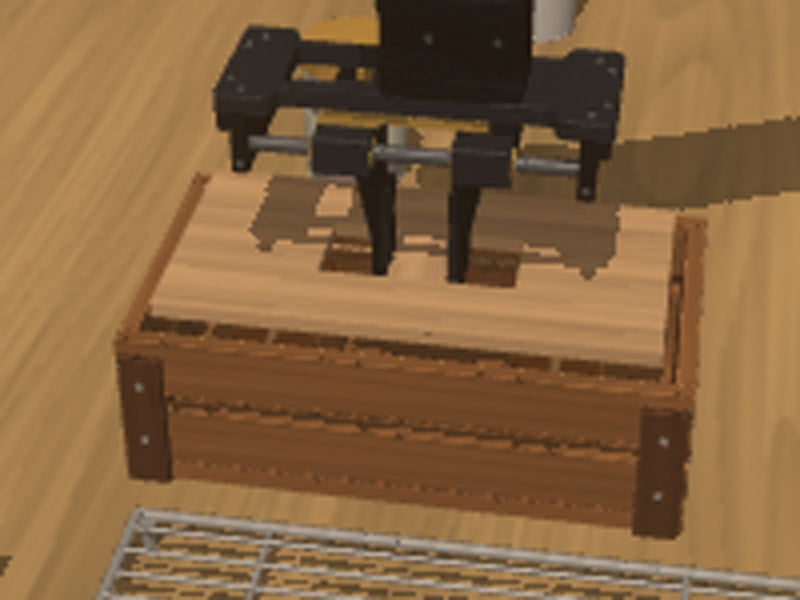

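```bash
python3 - <<'E'
from h import *
c=snap("wrist")
for n,a,z in[("b",(75,184),.0985),("b",(326,176),.0985),("b",(577,188),.0985),("c",(63,157),.078),("cm",(324,137),.078),("c",(585,159),.078),("inner",(324,160),.078)]:
    P=wonp(c,*a,z);print(n,P.round(4))
E
```

```text
b [0.4337 0.0843 0.0985]
b [0.558  0.0877 0.0985]
b [0.684  0.091  0.0985]
c [0.4099 0.0968 0.078 ]
cm [0.5567 0.1034 0.078 ]
c [0.704  0.1057 0.078 ]
inner [0.5571 0.0924 0.078 ]
```

Call:
send_rows:
  steps:
    - [[-0.0015,0,0.006],[0,0,0],0.02]
    - [[-0.0015,0,0.012],[0,0,0],0.02]
    - [[-0.0015,0,0.018],[0,0,0],0.02]
    - [[-0.0015,0,0.024],[0,0,0],0.02]
    - [[-0.0015,0,0.028],[0,0,0],0.02]

```text
time_s: 20.77
tool_pos: [0.557, 0.0248, 0.0626]
tool_rot: [-180.0, 0.0, 2.0]
force: [-0.3, -0.6, -1.7]
grip_width: 0.0292
```

Call:
send_rows:
  steps:
    - [[0,0,0.002],[0,0,0],0.02]
    - [[0,0,0.004],[0,0,0],0.02]
    - [[0,0,0.005],[0,0,0],0.02]
    - [[0,0,0.005],[0,0,0],0.02]
    - [[0,0,0.005],[0,0,0],0.02]

```text
time_s: 21.18
tool_pos: [0.5578, 0.0249, 0.059]
tool_rot: [-180.0, -0.1, 2.0]
force: [-0.0, 1.0, -1.8]
grip_width: 0.0291
```

```bash
python3 - <<'E'
from h import *
go(.558,.0239,.0577,1.84)
snap("wrist","w13")
c=snap("side"); im=c["pixels"][:,:,::-1]
cv2.imwrite("pics/s13.png",cv2.resize(im[160:310,220:420],None,fx=4,fy=4,interpolation=cv2.INTER_CUBIC))
E
```

```text
t 21.1833 pos [0.5578 0.0249 0.059 ] [-1.7999e+02 -8.0000e-02  1.9500e+00] F [-0.   1.  -1.8] w 0.0291
shift [0.0001 0.001  0.0013] turn [-0.0002 -0.0013  0.0019]
```

View pics/w13.png

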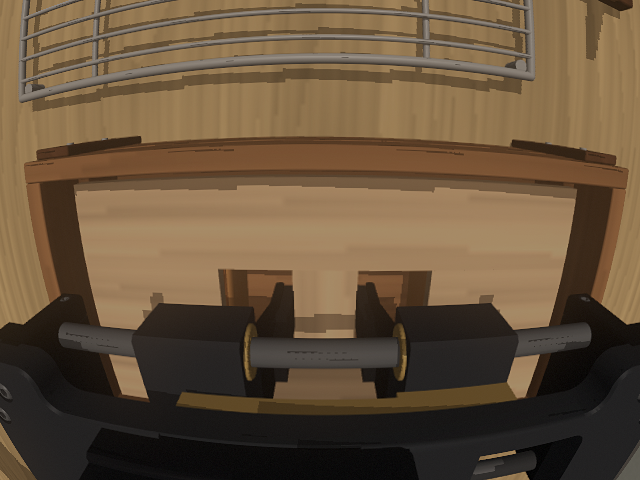

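View pics/s13.png

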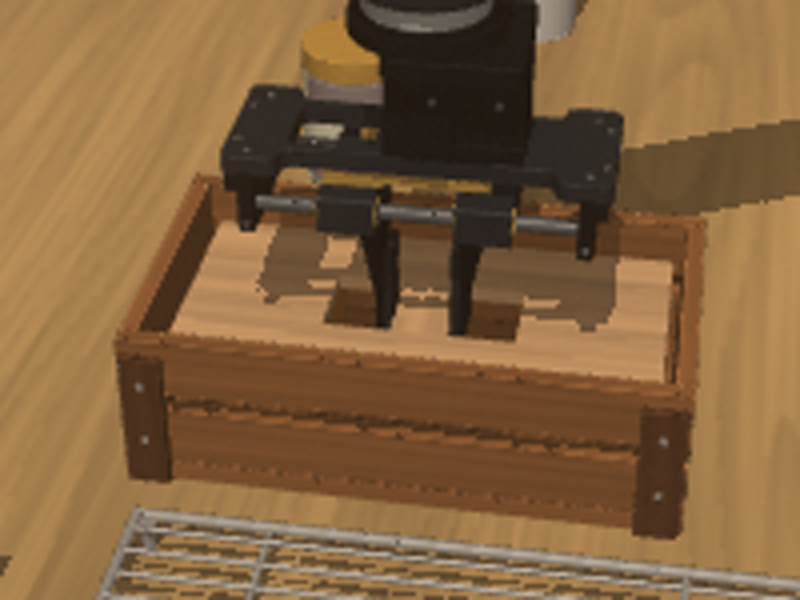

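Inside the crate with clearance all round. Lower to contact, gently.

Call:
send_rows:
  steps:
    - [[0,0,0.001],[0,0,0],0.02]
    - [[0,0,0.0015],[0,0,0],0.02]
    - [[0,0,0.002],[0,0,0],0.02]
    - [[0,0,0.002],[0,0,0],0.02]
    - [[0,0,0.002],[0,0,0],0.02]

```text
time_s: 21.7
tool_pos: [0.5579, 0.0249, 0.0577]
tool_rot: [180.0, -0.1, 2.0]
force: [-2.9, -0.7, 5.5]
grip_width: 0.0289
```

Call:
send_rows:
  steps:
    - [[0,0,-0.001],[0,0,0],0.046]
    - [[0,0,-0.001],[0,0,0],0.046]
    - [[0,0,-0.001],[0,0,0],0.046]
    - [[0,0,-0.001],[0,0,0],0.046]
    - [[0,0,-0.001],[0,0,0],0.046]

```text
time_s: 22.12
tool_pos: [0.5576, 0.0249, 0.0577]
tool_rot: [-180.0, -0.1, 1.9]
force: [-0.5, -0.7, 0.0]
grip_width: 0.0449
```

Call:
send_rows:
  steps:
    - [[0,0,-0.01],[0,0,0],0.046]
    - [[0,0,-0.025],[0,0,0],0.046]
    - [[0,0,-0.05],[0,0,0],0.046]
    - [[0,0,-0.09],[0,0,0],0.046]
    - [[0,0,-0.12],[0,0,0],0.046]

```text
time_s: 22.53
tool_pos: [0.5578, 0.0253, 0.1807]
tool_rot: [-180.0, -0.1, 2.0]
force: [1.3, -0.1, 0.1]
grip_width: 0.046
```

```bash
python3 - <<'E'
from h import *
go(.4905,.357,.16,90)
snap("wrist","w14")
c=snap("side"); im=c["pixels"][:,:,::-1]
cv2.imwrite("pics/s14.png",cv2.resize(im[160:310,220:420],None,fx=4,fy=4,interpolation=cv2.INTER_CUBIC))
E
```

```text
t 22.5333 pos [0.5578 0.0253 0.1807] [-1.7998e+02 -1.3000e-01  1.9800e+00] F [ 1.3 -0.1  0.1] w 0.046
shift [-0.0558 -0.3338  0.0207] turn [ 1.4000e-03 -2.1000e-03 -1.5362e+00]
```

View pics/w14.png

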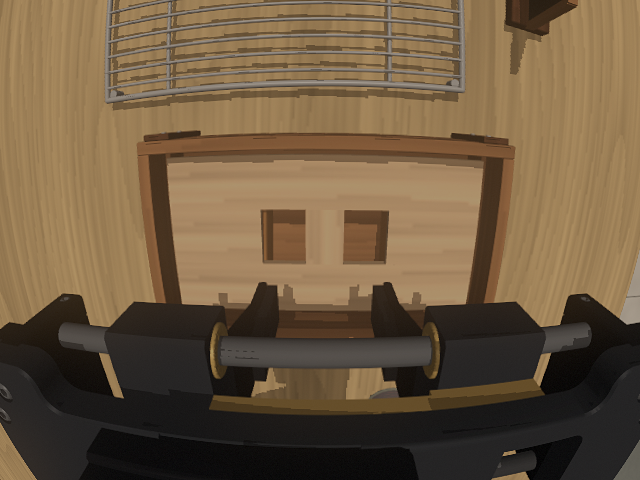

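View pics/s14.png

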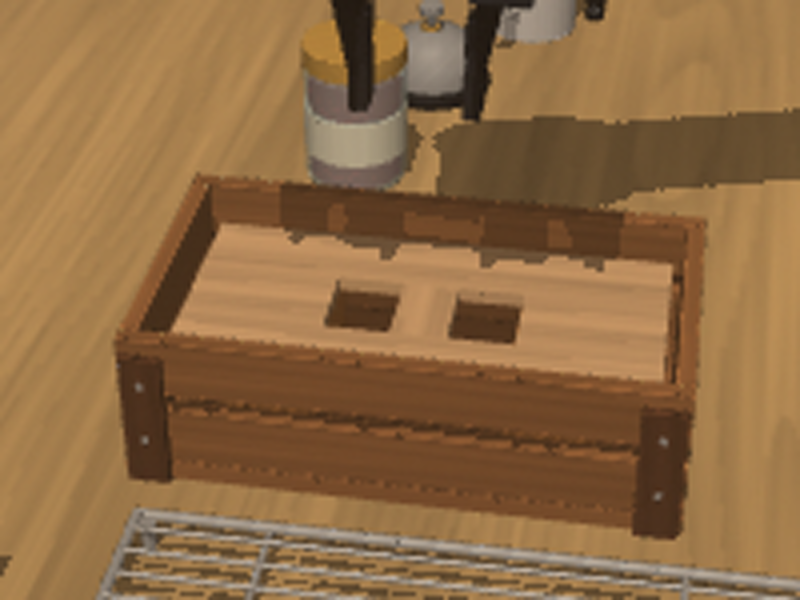

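Call:
send_rows:
  steps:
    - [[-0.056,-0.333,0],[0,0,-1.536],0.087]
    - [[-0.056,-0.333,0],[0,0,-1.536],0.087]
    - [[-0.056,-0.333,0],[0,0,-1.536],0.087]
    - [[-0.056,-0.333,0],[0,0,-1.536],0.087]
    - [[-0.056,-0.333,0],[0,0,-1.536],0.087]
  grip_force: 15

```text
time_s: 23.05
tool_pos: [0.5153, 0.2306, 0.1782]
tool_rot: [179.9, -0.1, 38.1]
force: [0.0, -1.0, -0.4]
grip_width: 0.0714
```

```bash
python3 - <<'E'
from h import *
go(.4905,.357,.17,90)
E
```

```text
t 23.05 pos [0.5153 0.2306 0.1782] [ 1.7993e+02 -8.0000e-02  3.8080e+01] F [ 0.  -1.  -0.4] w 0.0714
shift [ 0.0584 -0.1148  0.0082] turn [ 1.800e-03 -7.000e-04 -9.061e-01]
```

Call:
send_rows:
  steps:
    - [[0.058,-0.114,0],[0,0,-0.906],0.087]
    - [[0.058,-0.114,0],[0,0,-0.906],0.087]
    - [[0.058,-0.114,0],[0,0,-0.906],0.087]
    - [[0.058,-0.114,0],[0,0,-0.906],0.087]
    - [[0.058,-0.114,0],[0,0,-0.906],0.087]

```text
time_s: 23.47
tool_pos: [0.4891, 0.3594, 0.1782]
tool_rot: [-179.9, -0.1, 74.4]
force: [1.3, -1.5, -0.2]
grip_width: 0.0868
```

Call:
send_rows:
  steps:
    - [[0,0,0],[0,0,-0.27],0.087]
    - [[0,0,0],[0,0,-0.27],0.087]
    - [[0,0,0],[0,0,-0.27],0.087]
    - [[0,0,0],[0,0,-0.27],0.087]
    - [[0,0,0],[0,0,-0.27],0.087]

```text
time_s: 23.88
tool_pos: [0.4921, 0.3545, 0.1778]
tool_rot: [180.0, -0.0, 88.9]
force: [0.6, -0.2, 1.0]
grip_width: 0.0866
```

```bash
python3 - <<'E'
from h import *
go(.4905,.357,.1,90)
snap("wrist","w15")
c=snap("top","t15")
c=snap("side"); im=c["pixels"][:,:,::-1]
cv2.imwrite("pics/s15.png",cv2.resize(im[280:440,200:450],None,fx=3,fy=3,interpolation=cv2.INTER_CUBIC))
E
```

```text
t 23.8833 pos [0.4921 0.3545 0.1778] [ 1.7995e+02 -1.0000e-02  8.8850e+01] F [ 0.6 -0.2  1. ] w 0.0866
shift [ 0.0025 -0.0017  0.0778] turn [ 0.0008 -0.0002 -0.02  ]
```

View pics/w15.png

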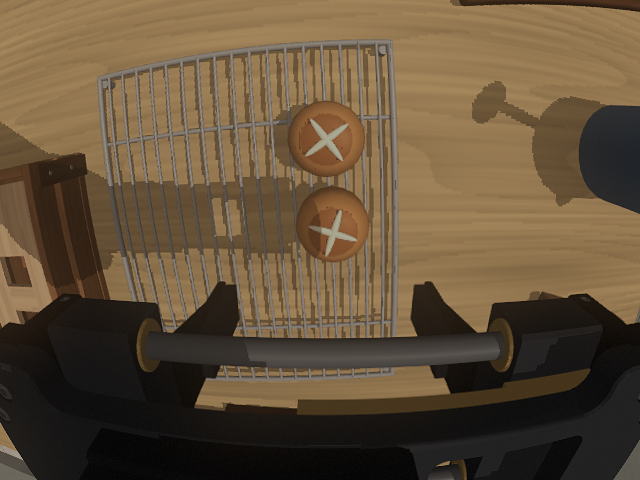

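View pics/s15.png

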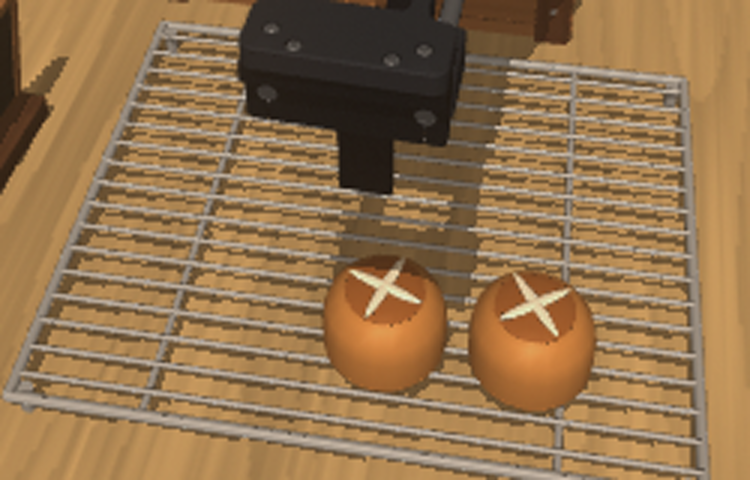

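```bash
python3 - <<'E'
from h import *
c=snap("wrist")
for a,z in[((333,233),.06),((326,140),.06),((332,223),.045),((326,138),.045)]:print(wonp(c,*a,z).round(4))
E
```

```text
[0.4926 0.3613 0.06  ]
[0.42  0.357 0.06 ]
[0.4885 0.3608 0.045 ]
[0.4191 0.3571 0.045 ]
```

Call:
send_rows:
  steps:
    - [[0.0025,-0.001,0.02],[0,0,-0.02],0.087]
    - [[0.0025,-0.001,0.04],[0,0,-0.02],0.087]
    - [[0.0025,-0.001,0.06],[0,0,-0.02],0.087]
    - [[0.0025,-0.001,0.075],[0,0,-0.02],0.087]
    - [[0.0025,-0.001,0.078],[0,0,-0.02],0.087]

```text
time_s: 24.5
tool_pos: [0.49, 0.3558, 0.097]
tool_rot: [-179.9, 0.1, 90.2]
force: [-0.0, -0.6, 0.3]
grip_width: 0.0868
```

```bash
python3 - <<'E'
from h import *
go(.4905,.357,.026,90)
snap("wrist","w16")
E
```

```text
t 24.5 pos [0.49   0.3558 0.097 ] [-1.7986e+02  1.3000e-01  9.0160e+01] F [-0.  -0.6  0.3] w 0.0868
shift [0.0014 0.0007 0.071 ] turn [-0.0025  0.0024  0.0027]
```

View pics/w16.png

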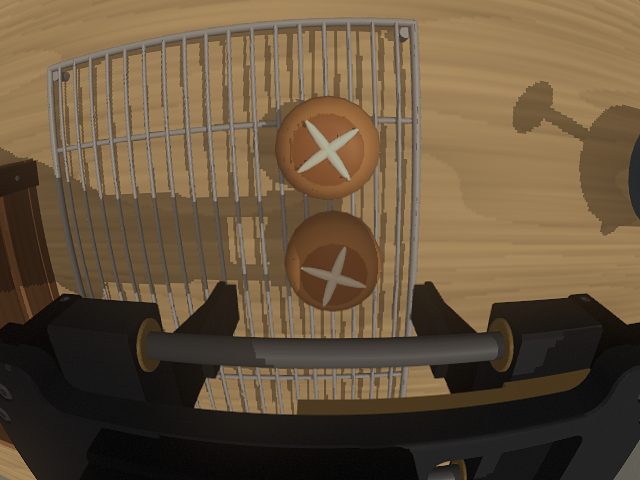

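Call:
send_rows:
  steps:
    - [[0.003,0,0.015],[0,0.002,0],0.087]
    - [[0.003,0,0.03],[0,0.002,0],0.087]
    - [[0.003,0,0.045],[0,0.002,0],0.087]
    - [[0.003,0,0.06],[0,0.002,0],0.087]
    - [[0.003,0,0.071],[0,0.002,0],0.087]

```text
time_s: 24.97
tool_pos: [0.4906, 0.3595, 0.0265]
tool_rot: [-180.0, -0.1, 90.2]
force: [-0.5, -0.6, 0.4]
grip_width: 0.0868
```

Call:
send_rows:
  steps:
    - [[0,0,0],[0,0,0],0.05]
    - [[0,0,0],[0,0,0],0.05]
    - [[0,0,0],[0,0,0],0.05]
    - [[0,0,0],[0,0,0],0.05]
    - [[0,0,0],[0,0,0],0.05]

```text
time_s: 25.38
tool_pos: [0.4917, 0.3607, 0.0297]
tool_rot: [179.9, -0.2, 90.2]
force: [0.4, 0.5, 1.4]
grip_width: 0.0615
```

Call:
send_rows:
  steps:
    - [[0,0,0],[0,0,0],0.05]
    - [[0,0,-0.006],[0,0,0],0.05]
    - [[0,0,-0.03],[0,0,0],0.05]
    - [[0,0,-0.065],[0,0,0],0.05]
    - [[0,0,-0.1],[0,0,0],0.05]

```text
time_s: 25.8
tool_pos: [0.4903, 0.3594, 0.1295]
tool_rot: [-179.9, -0.1, 90.2]
force: [0.7, -0.0, 0.1]
grip_width: 0.0614
```

```bash
python3 - <<'E'
from h import *
go(.639,.0245,.15,91.5)
snap("wrist","w17")
E
```

```text
t 25.8 pos [0.4903 0.3594 0.1295] [-1.7994e+02 -7.0000e-02  9.0210e+01] F [ 0.7 -0.   0.1] w 0.0614
shift [-0.3354  0.1475 -0.021 ] turn [-0.0011 -0.0012 -0.0225]
```

View pics/w17.png

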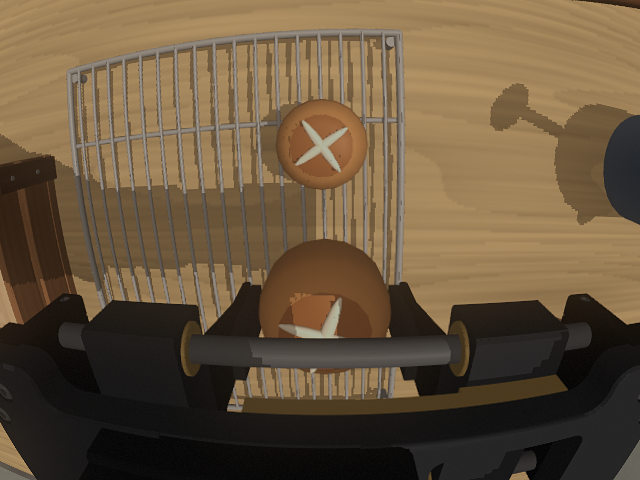

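Call:
send_rows:
  steps:
    - [[-0.02,0.009,-0.02],[0,0,-0.004],0.05]
    - [[-0.048,0.021,-0.021],[0,0,-0.01],0.05]
    - [[-0.078,0.034,-0.021],[0,0,-0.015],0.05]
    - [[-0.108,0.047,-0.021],[0,0,-0.02],0.05]
    - [[-0.138,0.061,-0.021],[0,0,-0.022],0.05]

```text
time_s: 26.27
tool_pos: [0.5529, 0.2208, 0.1502]
tool_rot: [179.9, -0.1, 91.5]
force: [0.3, 0.2, -0.3]
grip_width: 0.0621
```

Call:
send_rows:
  steps:
    - [[-0.032,0.014,0],[0,0,0],0.05]
    - [[-0.064,0.028,0],[0,0,0],0.05]
    - [[-0.096,0.042,0],[0,0,0],0.05]
    - [[-0.128,0.056,0],[0,0,0],0.05]
    - [[-0.155,0.068,0],[0,0,0],0.05]

```text
time_s: 26.68
tool_pos: [0.6254, 0.0657, 0.1496]
tool_rot: [179.9, -0.1, 91.3]
force: [-0.6, -0.3, -1.4]
grip_width: 0.0618
```

```bash
python3 - <<'E'
from h import *
go(.639,.0235,.15,91.5)
E
```

```text
t 26.6833 pos [0.6254 0.0657 0.1496] [ 1.799e+02 -5.000e-02  9.133e+01] F [-0.6 -0.3 -1.4] w 0.0618
shift [-0.0425  0.0126 -0.0004] turn [ 0.0017 -0.0009 -0.003 ]
```

Call:
send_rows:
  steps:
    - [[-0.02,0.006,0],[0,0,-0.003],0.05]
    - [[-0.036,0.01,0],[0,0,-0.003],0.05]
    - [[-0.042,0.0125,0],[0,0,-0.003],0.05]
    - [[-0.042,0.0125,0],[0,0,-0.003],0.05]
    - [[-0.042,0.0125,0],[0,0,-0.003],0.05]

```text
time_s: 27.1
tool_pos: [0.6377, 0.0283, 0.1494]
tool_rot: [179.9, -0.2, 91.6]
force: [0.6, 0.1, 0.1]
grip_width: 0.0617
```

Call:
send_rows:
  steps:
    - [[0,0,0.015],[0,0,0],0.05]
    - [[0,0,0.03],[0,0,0],0.05]
    - [[0,0,0.045],[0,0,0],0.05]
    - [[0,0,0.058],[0,0,0],0.05]
    - [[0,0,0.062],[0,0,0],0.05]

```text
time_s: 27.52
tool_pos: [0.6358, 0.0275, 0.0833]
tool_rot: [-179.8, -0.1, 91.7]
force: [-0.9, -0.5, -1.0]
grip_width: 0.0618
```

```bash
python3 - <<'E'
from h import *
go(.639,.0235,.075,91.5)
snap("wrist","w18")
c=snap("side"); im=c["pixels"][:,:,::-1]
cv2.imwrite("pics/s18.png",cv2.resize(im[140:310,220:420],None,fx=3.5,fy=3.5,interpolation=cv2.INTER_CUBIC))
E
```

```text
t 27.5167 pos [0.6358 0.0275 0.0833] [-1.7976e+02 -1.3000e-01  9.1680e+01] F [-0.9 -0.5 -1. ] w 0.0618
shift [-0.0041  0.0031  0.0083] turn [-0.0042 -0.0022  0.0032]
```

View pics/w18.png

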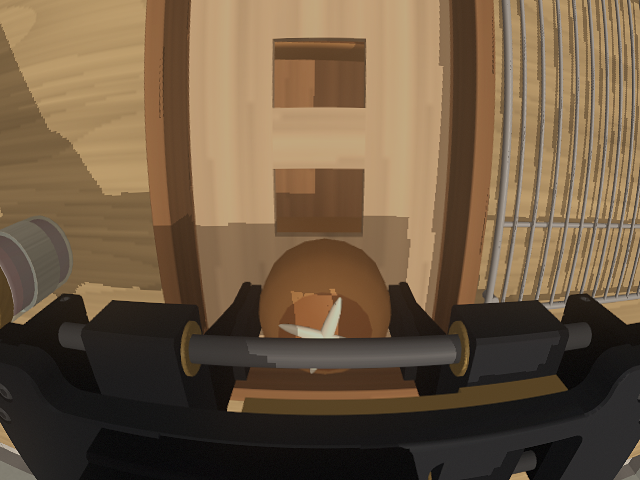

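View pics/s18.png

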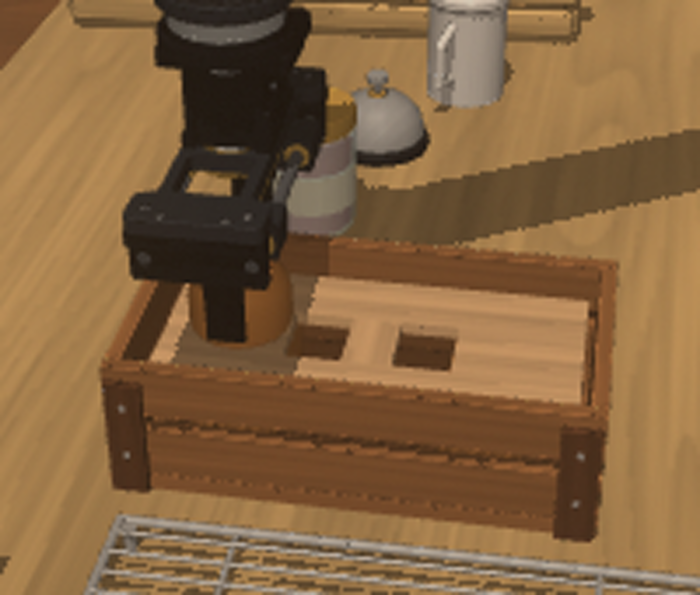

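Call:
send_rows:
  steps:
    - [[-0.004,0.003,0.002],[-0.003,0,0],0.05]
    - [[-0.004,0.003,0.004],[-0.003,0,0],0.05]
    - [[-0.004,0.003,0.006],[-0.003,0,0],0.05]
    - [[-0.004,0.003,0.008],[-0.003,0,0],0.05]
    - [[-0.004,0.003,0.008],[-0.003,0,0],0.05]

```text
time_s: 28.03
tool_pos: [0.6411, 0.0234, 0.0791]
tool_rot: [179.8, -0.1, 91.6]
force: [0.6, -0.6, -0.5]
grip_width: 0.0618
```

Call:
send_rows:
  steps:
    - [[0,0,0.0005],[0,0,0],0.05]
    - [[0,0,0.001],[0,0,0],0.05]
    - [[0,0,0.0015],[0,0,0],0.05]
    - [[0,0,0.0015],[0,0,0],0.05]
    - [[0,0,0.0015],[0,0,0],0.05]

```text
time_s: 28.45
tool_pos: [0.6412, 0.0235, 0.0778]
tool_rot: [179.8, -0.1, 91.6]
force: [-0.8, -0.1, -1.2]
grip_width: 0.0613
```

Call:
send_rows:
  steps:
    - [[0,0,0.0008],[0,0,0],0.05]
    - [[0,0,0.0016],[0,0,0],0.05]
    - [[0,0,0.0024],[0,0,0],0.05]
    - [[0,0,0.0025],[0,0,0],0.05]
    - [[0,0,0.0025],[0,0,0],0.05]

```text
time_s: 28.87
tool_pos: [0.6413, 0.0235, 0.0757]
tool_rot: [179.8, -0.1, 91.6]
force: [-1.9, 0.0, 4.2]
grip_width: 0.0617
```

Contact. Release to 0.08 and rise.

Call:
send_rows:
  steps:
    - [[0,0,-0.001],[0,0,0],0.08]
    - [[0,0,-0.001],[0,0,0],0.08]
    - [[0,0,-0.001],[0,0,0],0.08]
    - [[0,0,-0.001],[0,0,0],0.08]
    - [[0,0,-0.001],[0,0,0],0.08]

```text
time_s: 29.28
tool_pos: [0.6411, 0.0235, 0.076]
tool_rot: [179.8, -0.1, 91.6]
force: [-0.5, 0.8, -0.3]
grip_width: 0.079
```

Call:
send_rows:
  steps:
    - [[0,0,-0.01],[0,0,0],0.08]
    - [[0,0,-0.03],[0,0,0],0.08]
    - [[0,0,-0.06],[0,0,0],0.08]
    - [[0,0,-0.085],[0,0,0],0.08]
    - [[0,0,-0.085],[0,0,0],0.08]

```text
time_s: 29.7
tool_pos: [0.644, 0.0245, 0.1678]
tool_rot: [179.2, -0.1, 91.6]
force: [0.6, 0.9, 0.7]
grip_width: 0.0798
```

```bash
python3 - <<'E'
from h import *
go(.419,.355,.16,90)
snap("top","t19")
E
```

```text
t 29.7 pos [0.644  0.0245 0.1678] [ 1.7924e+02 -1.4000e-01  9.1630e+01] F [0.6 0.9 0.7] w 0.0798
shift [ 0.3367 -0.2156  0.0058] turn [ 0.0132 -0.0027  0.0284]
```

View pics/t19.png

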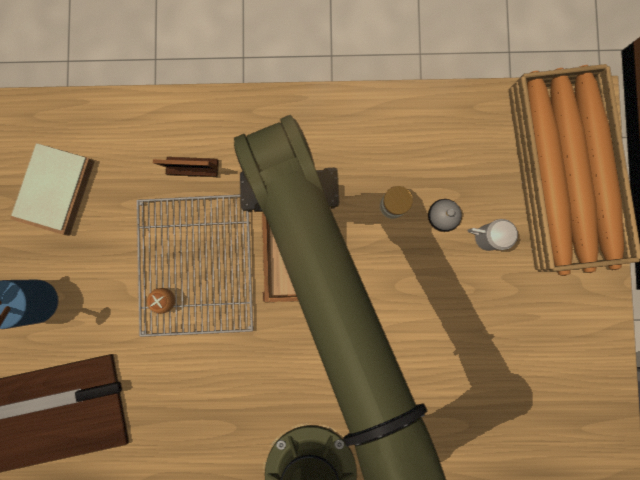

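Call:
send_rows:
  steps:
    - [[0.336,-0.215,0],[0.01,0,0.028],0.087]
    - [[0.336,-0.215,0],[0.01,0,0.028],0.087]
    - [[0.336,-0.215,0],[0.01,0,0.028],0.087]
    - [[0.336,-0.215,0],[0.01,0,0.028],0.087]
    - [[0.336,-0.215,0],[0.01,0,0.028],0.087]

```text
time_s: 30.17
tool_pos: [0.5219, 0.1966, 0.1606]
tool_rot: [-179.6, -0.1, 90.0]
force: [0.8, 0.9, 0.2]
grip_width: 0.0867
```

```bash
python3 - <<'E'
from h import *
go(.419,.3555,.16,90)
E
```

```text
t 30.1667 pos [0.5219 0.1966 0.1606] [-1.7961e+02 -9.0000e-02  8.9990e+01] F [0.8 0.9 0.2] w 0.0867
shift [ 0.1589 -0.1029  0.0016] turn [-0.0068 -0.0016 -0.0001]
```

Call:
send_rows:
  steps:
    - [[0.159,-0.103,0],[-0.006,0,0],0.087]
    - [[0.159,-0.103,0],[-0.006,0,0],0.087]
    - [[0.159,-0.103,0],[-0.006,0,0],0.087]
    - [[0.159,-0.103,0],[-0.006,0,0],0.087]
    - [[0.159,-0.103,0],[-0.006,0,0],0.087]

```text
time_s: 30.58
tool_pos: [0.4162, 0.3586, 0.1623]
tool_rot: [-179.9, -0.2, 90.3]
force: [-0.4, 0.6, 0.6]
grip_width: 0.0872
```

Call:
send_rows:
  steps:
    - [[0,0,0.02],[0,0,0],0.087]
    - [[0,0,0.04],[0,0,0],0.087]
    - [[0,0,0.06],[0,0,0],0.087]
    - [[0,0,0.06],[0,0,0],0.087]
    - [[0,0,0.06],[0,0,0],0.087]

```text
time_s: 31.0
tool_pos: [0.4197, 0.354, 0.1013]
tool_rot: [-179.9, -0.1, 90.0]
force: [0.0, 0.3, 0.5]
grip_width: 0.0872
```

```bash
python3 - <<'E'
from h import *
go(.419,.3555,.028,90)
snap("wrist","w20")
E
```

```text
t 31.0 pos [0.4197 0.354  0.1013] [-1.7986e+02 -5.0000e-02  9.0040e+01] F [0.  0.3 0.5] w 0.0872
shift [ 0.0014 -0.0005  0.0733] turn [-0.0025 -0.0009  0.0006]
```

View pics/w20.png

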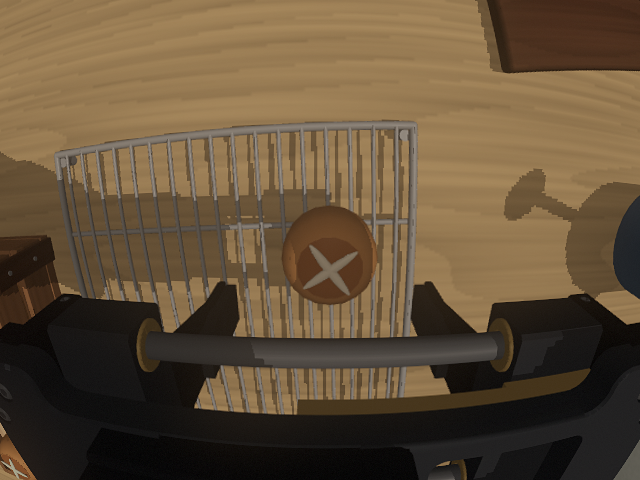

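Call:
send_rows:
  steps:
    - [[0.002,-0.002,0.015],[-0.002,0,0],0.087]
    - [[0.002,-0.002,0.03],[-0.002,0,0],0.087]
    - [[0.002,-0.002,0.045],[-0.002,0,0],0.087]
    - [[0.002,-0.002,0.062],[-0.002,0,0],0.087]
    - [[0.002,-0.002,0.073],[-0.002,0,0],0.087]

```text
time_s: 31.47
tool_pos: [0.4184, 0.3559, 0.0274]
tool_rot: [180.0, -0.1, 90.0]
force: [0.2, -0.6, -0.3]
grip_width: 0.0871
```

Call:
send_rows:
  steps:
    - [[0,0,0],[0,0,0],0.05]
    - [[0,0,0],[0,0,0],0.05]
    - [[0,0,0],[0,0,0],0.05]
    - [[0,0,0],[0,0,0],0.05]
    - [[0,0,0],[0,0,0],0.05]

```text
time_s: 31.88
tool_pos: [0.4192, 0.3572, 0.03]
tool_rot: [179.8, -0.2, 90.0]
force: [-0.4, 1.2, 1.3]
grip_width: 0.0616
```

Call:
send_rows:
  steps:
    - [[0,0,0],[0,0,0],0.05]
    - [[0,0,-0.006],[0,0,0],0.05]
    - [[0,0,-0.03],[0,0,0],0.05]
    - [[0,0,-0.065],[0,0,0],0.05]
    - [[0,0,-0.1],[0,0,0],0.05]

```text
time_s: 32.3
tool_pos: [0.4175, 0.356, 0.1299]
tool_rot: [-180.0, -0.1, 90.0]
force: [1.2, -0.1, -0.3]
grip_width: 0.0614
```

```bash
python3 - <<'E'
from h import *
go(.479,.0193,.15,91.5)
snap("wrist","w21")
E
```

```text
t 32.3 pos [0.4175 0.356  0.1299] [-1.7999e+02 -7.0000e-02  9.0050e+01] F [ 1.2 -0.1 -0.3] w 0.0614
shift [-0.3367  0.0612 -0.0205] turn [-0.0001 -0.0011 -0.0253]
```

View pics/w21.png

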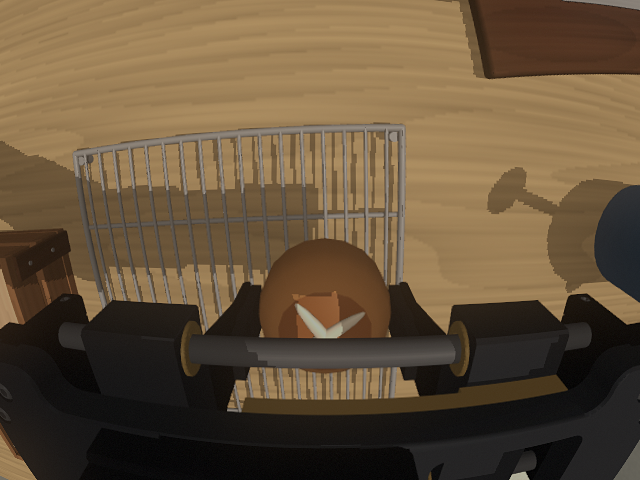

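Call:
send_rows:
  steps:
    - [[-0.02,0.004,-0.018],[0,0,-0.004],0.05]
    - [[-0.05,0.009,-0.02],[0,0,-0.01],0.05]
    - [[-0.084,0.015,-0.02],[0,0,-0.015],0.05]
    - [[-0.118,0.021,-0.02],[0,0,-0.02],0.05]
    - [[-0.152,0.028,-0.02],[0,0,-0.025],0.05]

```text
time_s: 32.77
tool_pos: [0.4462, 0.2033, 0.149]
tool_rot: [179.9, -0.1, 91.5]
force: [1.2, 0.9, -0.0]
grip_width: 0.0612
```

Call:
send_rows:
  steps:
    - [[-0.034,0.006,0],[0,0,0],0.05]
    - [[-0.068,0.012,0],[0,0,0],0.05]
    - [[-0.1,0.018,0],[0,0,0],0.05]
    - [[-0.13,0.023,0],[0,0,0],0.05]
    - [[-0.15,0.027,0],[0,0,0],0.05]

```text
time_s: 33.18
tool_pos: [0.4774, 0.0514, 0.1488]
tool_rot: [179.9, 0.0, 91.2]
force: [0.3, 0.8, -0.6]
grip_width: 0.0615
```

```bash
python3 - <<'E'
from h import *
go(.479,.0193,.15,91.5)
E
```

```text
t 33.1833 pos [0.4774 0.0514 0.1488] [1.7986e+02 2.0000e-02 9.1250e+01] F [ 0.3  0.8 -0.6] w 0.0615
shift [-0.0321  0.0009 -0.0012] turn [ 0.0025  0.0003 -0.0044]
```

Call:
send_rows:
  steps:
    - [[-0.018,0.001,0],[0,0,-0.004],0.05]
    - [[-0.028,0.001,0],[0,0,-0.004],0.05]
    - [[-0.031,0.001,0],[0,0,-0.004],0.05]
    - [[-0.031,0.001,0],[0,0,-0.004],0.05]
    - [[-0.031,0.001,0],[0,0,-0.004],0.05]

```text
time_s: 33.6
tool_pos: [0.4788, 0.0257, 0.1486]
tool_rot: [179.9, -0.1, 91.8]
force: [-1.0, -0.4, 0.4]
grip_width: 0.0619
```

Call:
send_rows:
  steps:
    - [[0,0,0.015],[0,0,0],0.05]
    - [[0,0,0.03],[0,0,0],0.05]
    - [[0,0,0.045],[0,0,0],0.05]
    - [[0,0,0.056],[0,0,0],0.05]
    - [[0,0,0.06],[0,0,0],0.05]

```text
time_s: 34.02
tool_pos: [0.4779, 0.0259, 0.0871]
tool_rot: [-180.0, -0.2, 91.8]
force: [-1.2, 0.4, -0.8]
grip_width: 0.0616
```

```bash
python3 - <<'E'
from h import *
go(.479,.0193,.077,91.5)
snap("wrist","w22")
c=snap("side"); im=c["pixels"][:,:,::-1]
cv2.imwrite("pics/s22.png",cv2.resize(im[140:310,220:420],None,fx=3.5,fy=3.5,interpolation=cv2.INTER_CUBIC))
E
```

```text
t 34.0167 pos [0.4779 0.0259 0.0871] [-179.98   -0.18   91.81] F [-1.2  0.4 -0.8] w 0.0616
shift [-0.0066  0.0009  0.0101] turn [-0.0003 -0.0032  0.0055]
```

View pics/s22.png

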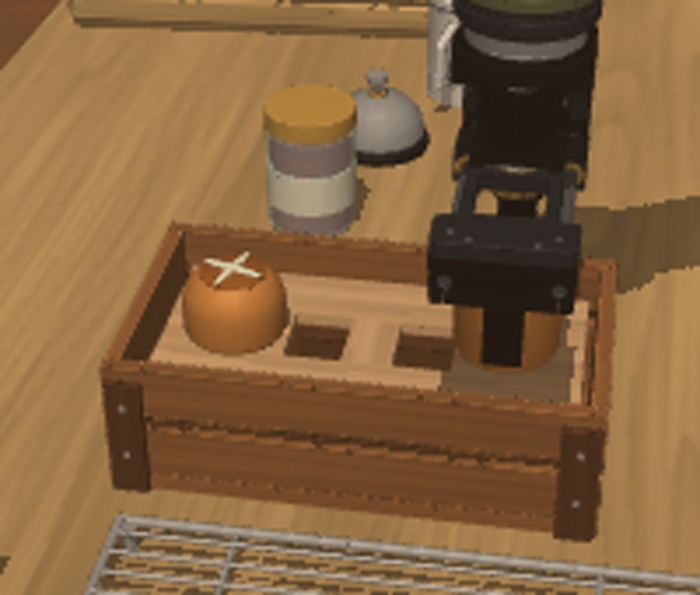

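Call:
send_rows:
  steps:
    - [[-0.005,0,0.002],[0,0,0],0.05]
    - [[-0.006,0,0.005],[0,0,0],0.05]
    - [[-0.006,0,0.007],[0,0,0],0.05]
    - [[-0.006,0,0.0085],[0,0,0],0.05]
    - [[-0.006,0,0.0085],[0,0,0],0.05]

```text
time_s: 34.53
tool_pos: [0.4792, 0.0183, 0.0799]
tool_rot: [179.9, -0.1, 91.7]
force: [0.8, -0.5, -0.8]
grip_width: 0.0617
```

Call:
send_rows:
  steps:
    - [[0,0,0.0008],[0,0,0],0.05]
    - [[0,0,0.0016],[0,0,0],0.05]
    - [[0,0,0.0025],[0,0,0],0.05]
    - [[0,0,0.0025],[0,0,0],0.05]
    - [[0,0,0.0025],[0,0,0],0.05]

```text
time_s: 34.95
tool_pos: [0.4793, 0.0185, 0.0775]
tool_rot: [179.9, -0.1, 91.7]
force: [-0.2, -0.6, -0.6]
grip_width: 0.0617
```

Call:
send_rows:
  steps:
    - [[0,0,0.0008],[0,0,0],0.05]
    - [[0,0,0.0014],[0,0,0],0.05]
    - [[0,0,0.002],[0,0,0],0.05]
    - [[0,0,0.002],[0,0,0],0.05]
    - [[0,0,0.002],[0,0,0],0.05]

```text
time_s: 35.37
tool_pos: [0.4793, 0.0185, 0.076]
tool_rot: [179.9, -0.1, 91.7]
force: [-2.1, -0.3, 5.0]
grip_width: 0.0615
```

Call:
send_rows:
  steps:
    - [[0,0,-0.001],[0,0,0],0.08]
    - [[0,0,-0.001],[0,0,0],0.08]
    - [[0,0,-0.001],[0,0,0],0.08]
    - [[0,0,-0.001],[0,0,0],0.08]
    - [[0,0,-0.001],[0,0,0],0.08]

```text
time_s: 35.78
tool_pos: [0.4793, 0.0185, 0.0764]
tool_rot: [179.9, -0.1, 91.7]
force: [0.8, 0.4, 0.3]
grip_width: 0.0791
```

Call:
send_rows:
  steps:
    - [[0,0,-0.01],[0,0,0],0.08]
    - [[0,0,-0.03],[0,0,0],0.08]
    - [[0,0,-0.06],[0,0,0],0.08]
    - [[0,0,-0.095],[0,0,0],0.08]
    - [[0,0,-0.1],[0,0,0],0.08]

```text
time_s: 36.2
tool_pos: [0.4825, 0.0191, 0.1822]
tool_rot: [179.4, -0.0, 91.7]
force: [1.5, -0.3, -0.2]
grip_width: 0.0799
```

```bash
python3 - <<'E'
from h import *
go(.618,-.345,.19,0)
c=snap("wrist","w23")
c=snap("side"); im=c["pixels"][:,:,::-1]
cv2.imwrite("pics/s23.png",cv2.resize(im[140:310,220:420],None,fx=3.5,fy=3.5,interpolation=cv2.INTER_CUBIC))
# bell plunger, triangulate side
cv2.imwrite("pics/s23b.png",cv2.resize(im[150:200,300:380],None,fx=8,fy=8,interpolation=cv2.INTER_CUBIC))
E
```

```text
t 36.2 pos [0.4825 0.0191 0.1822] [179.41  -0.    91.73] F [ 1.5 -0.3 -0.2] w 0.0799
shift [-0.368   0.1245 -0.0065] turn [ 0.008  -0.0083  1.6009]
```

View pics/s23.png

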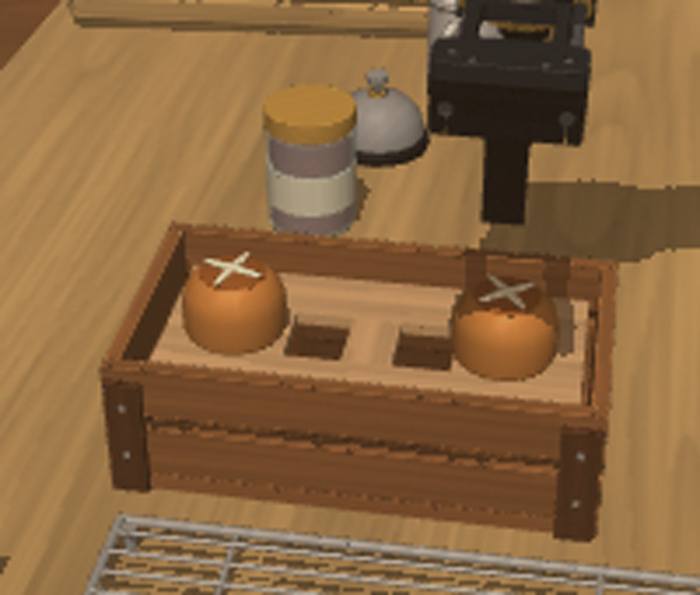

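View pics/s23b.png

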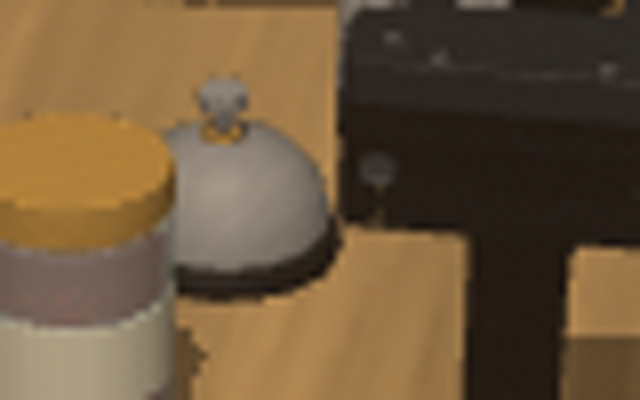

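```bash
python3 - <<'E'
from h import *
c=snap("side"); p1,d1=ray(c,327.6,160.6)
ct=snap("top"); p2,d2=ray(ct,662/2+119.75,145/2+139.75)
A=np.c_[d1,-d2];t=np.linalg.lstsq(A,p2-p1,rcond=None)[0];print(p1+d1*t[0],p2+d2*t[1])
print(onp(c,327.6,160.6,.062))
E
```

```text
[ 0.62043786 -0.34492551  0.06106077] [ 0.61842028 -0.34519298  0.06087175]
[ 0.62009441 -0.34299861  0.062     ]
```

Call:
send_rows:
  steps:
    - [[-0.01,0.003,0],[0.008,0,0.05],0]
    - [[-0.368,0.124,-0.008],[0.008,0,1.6],0]
    - [[-0.368,0.124,-0.008],[0.008,0,1.6],0]
    - [[-0.368,0.124,-0.008],[0.008,0,1.6],0]
    - [[-0.368,0.124,-0.008],[0.008,0,1.6],0]

```text
time_s: 36.82
tool_pos: [0.5396, -0.1494, 0.1776]
tool_rot: [-179.4, 0.0, 59.9]
force: [0.5, -0.2, 1.1]
grip_width: 0.0547
```

```bash
python3 - <<'E'
from h import *
go(.618,-.345,.18,0)
E
```

```text
t 36.8167 pos [ 0.5396 -0.1494  0.1776] [-1.7937e+02  1.0000e-02  5.9860e+01] F [ 0.5 -0.2  1.1] w 0.0547
shift [-0.1298  0.166  -0.0042] turn [-0.0098  0.0058  1.0447]
```

Call:
send_rows:
  steps:
    - [[-0.13,0.166,0],[-0.01,0.005,1.04],0]
    - [[-0.13,0.166,0],[-0.01,0.005,1.04],0]
    - [[-0.13,0.166,0],[-0.01,0.005,1.04],0]
    - [[-0.13,0.166,0],[-0.01,0.005,1.04],0]
    - [[-0.13,0.166,0],[-0.01,0.005,1.04],0]

```text
time_s: 37.23
tool_pos: [0.6182, -0.3423, 0.1753]
tool_rot: [-179.7, 0.1, 24.0]
force: [0.5, 1.1, -0.2]
grip_width: 0.0213
```

```bash
python3 - <<'E'
from h import *
go(.619,-.345,.15,0)
E
```

```text
t 37.2333 pos [ 0.6182 -0.3423  0.1753] [-1.7972e+02  1.2000e-01  2.4030e+01] F [ 0.5  1.1 -0.2] w 0.0213
shift [-0.0003  0.0029  0.0253] turn [-0.0044  0.0031  0.4193]
```

Call:
send_rows:
  steps:
    - [[0,0.003,0.01],[-0.003,0.003,0.419],0]
    - [[0,0.003,0.025],[-0.003,0.003,0.419],0]
    - [[0,0.003,0.045],[-0.003,0.003,0.419],0]
    - [[0,0.003,0.06],[-0.003,0.003,0.419],0]
    - [[0,0.003,0.07],[-0.003,0.003,0.419],0]

```text
time_s: 37.65
tool_pos: [0.6181, -0.3422, 0.1037]
tool_rot: [-179.8, 0.1, 0.3]
force: [0.3, -0.2, -0.7]
grip_width: 0.0006
```

```bash
python3 - <<'E'
from h import *
go(.619,-.345,.062,0)
snap("wrist","w24")
c=snap("side"); im=c["pixels"][:,:,::-1]
cv2.imwrite("pics/s24.png",cv2.resize(im[120:200,280:400],None,fx=6,fy=6,interpolation=cv2.INTER_CUBIC))
E
```

```text
t 37.65 pos [ 0.6181 -0.3422  0.1037] [-1.7984e+02  1.2000e-01  3.4000e-01] F [ 0.3 -0.2 -0.7] w 0.0006
shift [0.001  0.0029 0.0417] turn [-0.0027  0.0021  0.006 ]
```

View pics/w24.png

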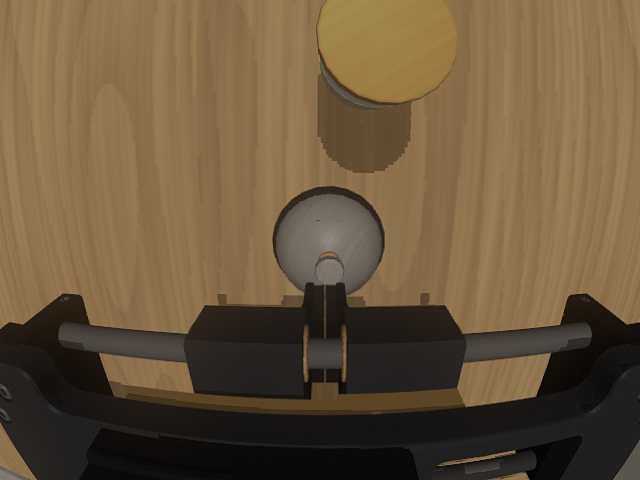

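View pics/s24.png

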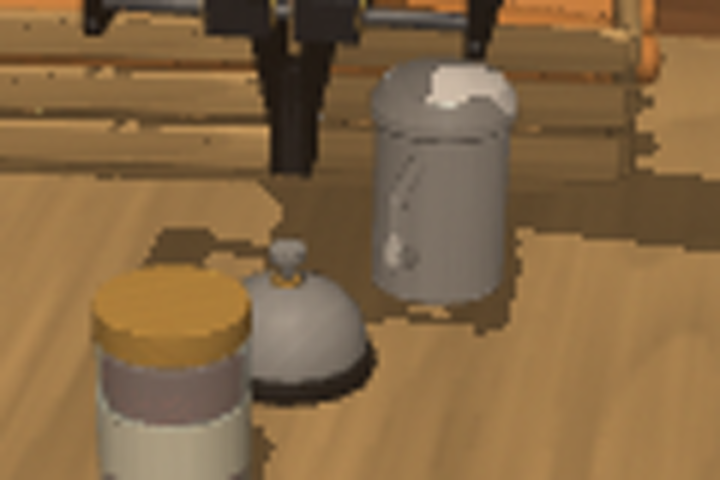

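Call:
send_rows:
  steps:
    - [[0.001,0.002,0.008],[0,0,0],0]
    - [[0.001,0.002,0.016],[0,0,0],0]
    - [[0.001,0.002,0.024],[0,0,0],0]
    - [[0.001,0.002,0.032],[0,0,0],0]
    - [[0.001,0.002,0.037],[0,0,0],0]

```text
time_s: 38.17
tool_pos: [0.6207, -0.3454, 0.0703]
tool_rot: [180.0, -0.2, 0.4]
force: [0.1, -0.6, -0.7]
grip_width: 0.0004
```

Call:
send_rows:
  steps:
    - [[0,0,0.002],[0,0,0],0]
    - [[0,0,0.004],[0,0,0],0]
    - [[0,0,0.006],[0,0,0],0]
    - [[0,0,0.008],[0,0,0],0]
    - [[0,0,0.009],[0,0,0],0]

```text
time_s: 38.58
tool_pos: [0.6212, -0.3456, 0.0626]
tool_rot: [180.0, -0.2, 0.3]
force: [-0.3, -0.5, 0.5]
grip_width: 0.0003
```

Call:
send_rows:
  steps:
    - [[0,0,0.001],[0,0,0],0]
    - [[0,0,0.002],[0,0,0],0]
    - [[0,0,0.003],[0,0,0],0]
    - [[0,0,0.004],[0,0,0],0]
    - [[0,0,0.005],[0,0,0],0]

```text
time_s: 39.0
tool_pos: [0.6213, -0.3456, 0.058]
tool_rot: [180.0, -0.2, 0.3]
force: [-1.2, 0.7, 3.6]
grip_width: 0.0003
```

Call:
send_rows:
  steps:
    - [[0,0,0.0005],[0,0,0],0]
    - [[0,0,0.001],[0,0,0],0]
    - [[0,0,0.0015],[0,0,0],0]
    - [[0,0,0.002],[0,0,0],0]
    - [[0,0,0.002],[0,0,0],0]

```text
time_s: 39.42
tool_pos: [0.6213, -0.3456, 0.0565]
tool_rot: [180.0, -0.2, 0.3]
force: [-3.4, 1.3, 7.6]
grip_width: 0.0003
```

Call:
send_rows:
  steps:
    - [[0,0,0.0005],[0,0,0],0]
    - [[0,0,0.001],[0,0,0],0]
    - [[0,0,0.0015],[0,0,0],0]
    - [[0,0,0.002],[0,0,0],0]
    - [[0,0,0.002],[0,0,0],0]

```text
time_s: 39.83
tool_pos: [0.6213, -0.3456, 0.0563]
tool_rot: [179.9, -0.2, 0.3]
force: [-6.0, 1.9, 15.1]
grip_width: 0.0009
```

Call:
send_rows:
  steps:
    - [[0,0,-0.004],[0,0,0],0]
    - [[0,0,-0.012],[0,0,0],0]
    - [[0,0,-0.04],[0,0,0],0]
    - [[0,0,-0.075],[0,0,0],0]
    - [[0,0,-0.11],[0,0,0],0]

```text
time_s: 40.25
tool_pos: [0.6199, -0.3452, 0.1632]
tool_rot: [-179.9, -0.1, 0.4]
force: [0.9, -1.0, 0.8]
grip_width: 0.0006
```

Call:
send_rows:
  steps:
    - [[0,0,-0.01],[0,0,0],0]
    - [[0,0,-0.02],[0,0,0],0]
    - [[0,0,-0.02],[0,0,0],0]
    - [[0,0,-0.02],[0,0,0],0]
    - [[0,0,-0.02],[0,0,0],0]

```text
time_s: 40.67
tool_pos: [0.6197, -0.3452, 0.1812]
tool_rot: [-179.9, -0.0, 0.3]
force: [-0.3, 0.1, -0.6]
grip_width: 0.0006
```

```bash
python3 - <<'E'
from h import *
snap("top","t25"); snap("side","s25")
c=snap("top")
for u,v in [(0,0)]: pass
E
```

```text
(no output)
```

View pics/t25.png

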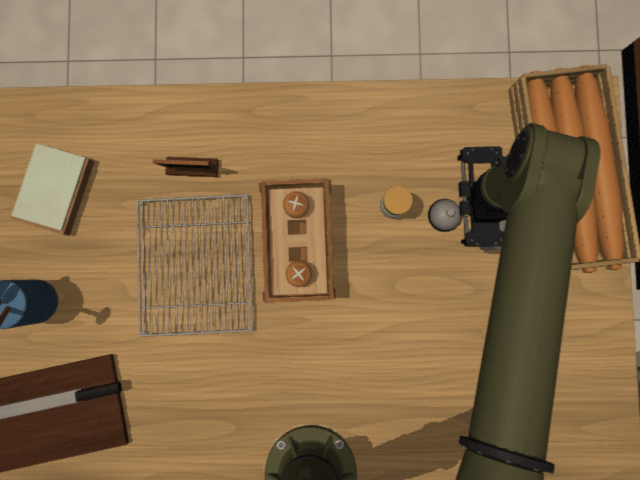

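View pics/s25.png

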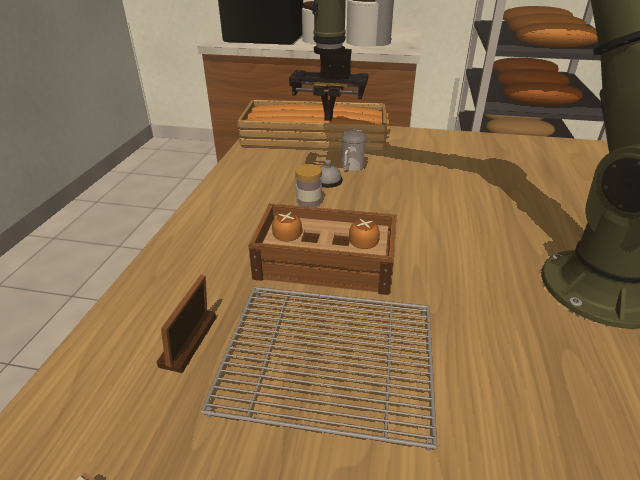

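```bash
python3 -c "
from cell import env
print(env.get_obs()['time_s']); env.sign_off()"
```

```text
40.8167
the job is handed in; nothing more can be done
```

The order is packed and I've handed it in, at 40.8 s of the 208 s allowed. There were two tin loaves and two rolls on the rack.

- **Tins:** Both lie flat on the crate floor, crosswise, about 75 mm either side of the centre.
- **Board:** It lies flat on the tins, inside the crate with a gap on every side. The first grip on its bridge was shallow, so I set it down and gripped again lower before carrying it. I could not see underneath it, so I judged the support by the contact force (5.5 N) and the height at which it stopped.
- **Rolls:** Both stand upright on the board, about 80 mm either side of the centre.
- **Bell:** I pressed the plunger with shut fingers. It stopped at a TCP height of about 56 mm, against 62 mm at rest, and the force rose to 15 N with no further travel, so it was at its stop.

The last top and side pictures show the rack empty and both rolls upright on the board in the crate. The jar, slate and shaker stand where they were, and the arm touches nothing. No item was knocked aside during the run, and no check failed. The top and wrist cameras differed by up to 5 mm, so I checked board and crate against each other in the wrist picture before lowering it.

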